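# Load the vacuum chamber and leak-check its lid seam

### The job

Stand all the plaster models upright on the floor of the vacuum chamber, shut its lid, and push the pump plunger fully down and let it come back up. Then take the leak wand and guide its tip slowly, about 20 mm/s, just over the lid seam: start at the pump end of the front seam, go along the front to the other corner and on along that side up to the hinge. Finally lay the wand back in its rest, and do not knock over the jar or the cup.

Things in the scene. Friction and masses are not known exactly. Their poses are not given: they have to be found in the camera images.
- chamber: fixed aluminium vacuum chamber, open tray 190 (its x) x 280 (its y) x 70 mm high, inside 150 x 240 mm, inner floor 10 mm up; pump pod 90 x 75 x 55 mm on its +y end. Origin: centre of the tray's underside; z up, -x its front (to the robot), hinge on its +x edge; yaw within 0.15 rad. Lid shut: top flat at 70 mm, the seam a dark groove 4 mm wide around the lid, 10 mm in from the outer edges
- floor_mid (a point): centre of the chamber's inner floor, 10 mm above the bench
- seam_start (a point): start of the seam path, at the top of the groove: front corner at the pump end (chamber frame -85, +130, 70 mm)
- seam_corner (a point): the front corner at the other end of the front seam (chamber frame -85, -130, 70 mm), where the path turns along the side
- seam_end (a point): end of the seam path, near the hinge on the side away from the pump (chamber frame +70, -130, 70 mm)
- lid (a joint): lid angle, rad: 0 shut, 1.57 upright, 1.85 stop, leaning away from the robot. Starts at 1.6 to 1.75. Lid 166 mm deep, 256 mm wide, 8 mm thick, 0.35 kg. It stays where left above about 1.35 rad; below that it sinks shut by itself on its damper in about 5 s. A fingertip behind it can push it forward (under 3 N)
- lid_edge (a point): middle of the lid's free edge (the one away from the hinge), mid-thickness
- lid_hinge (a point): middle of the hinge line, which runs along the chamber's y, 70 mm above the bench and 83 mm behind the chamber's centre
- plunger (a joint): travel of the pump plunger, m: 0 up, 0.030 fully down. Sprung: about 3 N to start, 15 N at the bottom; comes back up when released. At least 27 mm counts as fully down
- plunger_top (a point): centre of the top face of the plunger's round black knob (44 mm across), 102 mm above the bench when up; pushed straight down. It stands on the pump pod
- wand: loose cordless leak wand, 0.14 kg: square grey handle 130 mm long (its x), 18 mm wide and high, with a thin steel probe (7 mm thick) that runs from its +x end and bends down. Origin: centre of the handle; z up. Starts lying in its rest, with the handle along the rest's x and the probe at the +x end
- wand_tip (a point): lower end of the wand's probe, in the wand's frame 115 mm along +x and 58 mm below the handle's centre
- rest: fixed wand rest: base plate 130 x 70 x 10 mm with two cradles (12 mm thick, 50 mm wide) at its x = -45 and +45 mm; the handle can be grasped from above between them. Each cradle is a notch 36 mm wide along y, seat 75 mm above the bench, cheeks up to 95 mm. Origin: centre of the underside; z up
- rest_seat (a point): where the centre of the wand's handle lies when it is in the rest, 84 mm above the bench
- jar: bystander: closed amber glass jar 60 mm across, 85 mm tall; origin at the centre of its underside
- cup: bystander: white ceramic cup 70 mm across, 90 mm tall; origin at the centre of its underside
- model1: dental plaster model: rectangular base 60 mm (its x) by 42 mm (its y) by 30 mm high, a U of small teeth on top to 42 mm, 0.16 kg. Origin: centre of the underside; z up. 2 to 4 of the four models are present; an absent one reads None.
- model2: dental plaster model: rectangular base 60 mm (its x) by 42 mm (its y) by 30 mm high, a U of small teeth on top to 42 mm, 0.16 kg. Origin: centre of the underside; z up. 2 to 4 of the four models are present; an absent one reads None.
- model3: dental plaster model: rectangular base 60 mm (its x) by 42 mm (its y) by 30 mm high, a U of small teeth on top to 42 mm, 0.16 kg. Origin: centre of the underside; z up. 2 to 4 of the four models are present; an absent one reads None.
- model4: dental plaster model: rectangular base 60 mm (its x) by 42 mm (its y) by 30 mm high, a U of small teeth on top to 42 mm, 0.16 kg. Origin: centre of the underside; z up. 2 to 4 of the four models are present; an absent one reads None.

How it is judged:
By the outcome, as a careful person would: the job done as asked, in the order asked, and still so for the second after the job is handed in, with the robot touching nothing.
Of model1, model2, model3, model4 only 2 to 4 are there at a start; the rules pass over those that are not, and their reading is None.
At some moment in a run one of model1, model2, model3, model4 may be knocked a few centimetres aside while the robot is not near it.
It also fails if it takes over 210 s, if anything falls off the work surface, if the arm or the gripper's body presses on something with over 40 N, if the wrist force passes 120 N, or if a joint passes its speed limit or range.

### The arm

A 7-joint arm with a two-finger parallel gripper is mounted at the origin on the work surface. World frame = base frame: x ahead of the robot, y to its left, z up, the work surface at z = 0. Lengths are in m, angles in rad, forces in N, time in s.
With the tool pointing down it reaches from about 0.4 to 0.9 m from the base axis. Payload 5.6 kg.
Tool frame: the origin (TCP) lies between the finger pads; the fingertips stand 22 mm ahead of it and the grasp point (between the pads) lies 3 mm ahead of it; z points along the fingers, y is the direction in which the jaws open and shut (so a half turn about z gives the same grasp; the last joint's range is limited). The gripper opens to 92 mm and grips with 3 to 60 N. Pads are 20 mm wide; open, the fingers measure 128 mm over their backs; the gripper's body (75 mm by 189 mm) begins 69 mm behind the grasp point.
Start: joints at [1.139, 0.468, -0.012, 1.603, 0.006, 1.071, -0.056], TCP at [0.246, -0.602, 0.237] pointing down, gripper open.
Joint ranges: [-2.53, 2.53], [-0.31, 2.02], [-1.57, 1.55], [0.28, 2.44], [-1.29, 4.43], [0.15, 1.84], [-2.92, 2.92]. Speed limits (rad/s): [2.57, 2.57, 3.14, 3.14, 3.14, 3.14, 3.14].

### API

Orientations are given as a unit quaternion [x, y, z, w].
In Python, from bench import status, cams, bot, finder gives the robot as it stands.
- The arm moves only by the tool servo_tool, never from a script. Its arguments are lists of equal length, an entry for each row: "offset": the shift along the tool's x, y, z in cm, a list of three; "spin": the turn about the tool's z in degrees; "fingers": the finger opening in cm, from 0 to 9.19. A call has 1 to 20 rows; each row is the pose to reach, as a shift and turn from the pose commanded when the call began, along the tool's axes at that moment; what a row does not reach only later rows make up. A row lasts 1/12 s, in which the tool goes at most 41.7 mm and 7.16 degrees, less where a joint would pass 70% of its speed; a pose out of reach is approached as far as the arm can. A call with a gripper value outside its range is refused whole. The fingers move at their own pace and stop on an object; the grip force is fixed at half the most. Time passes only in rows, so rows that repeat a pose let the fingers close. It gives the time, the measured TCP pose, the force and the opening at its end, in the units of the state.
- status.observe(): the state, without advancing time (a new reading comes with each control period).
- cams.grab_frame(name): name is "side" or "top" or "wrist"; returns the picture (420x560x3 uint8, red, green, blue); there is no depth.
- cams.camera_params(name): a dict with "camera_matrix" (3x3 intrinsics, pixels), "pose" (4x4, takes a point from camera to world coordinates). Camera axes: x right, y up, looking along -z (the intrinsics and any distortion apply to the point x, -y, -z); pixel columns grow to the right and rows downward; lengths in m; the calibration is good to about 2 mm. A picture is of the moment at which its call begins: read the wrist's pose just before it. camera_params takes no time and is no camera call; for the wrist camera it gives the pose at the moment of the call.
- bot.close_job(): hands the job in, once; it reports no verdict.
Trained networks look in the newest picture that a camera, given by its name, has taken for a name from the list of things; names that differ only in an ending like _2 or _b are one class to them, and where a whole thing is asked for, a point or a joint stands for the part that bears it (a point fixed in the world has none). Each returns a list of dicts, best first, with "confidence" (0 to 1); they miss things now and then, are a little off and sometimes report something else, mostly with a low value. They report only what shows in the picture. A call takes as long as a camera call.
- finder.spot_in(camera, label): "point" ([x, y, z] in m, in the coordinates of the camera as it stood for that picture, good to about 4 mm: the middle of the surface that is visible of it).
- finder.place_of(camera, label): "point" ([x, y, z] in m, in the coordinates of the camera as it stood for that picture, good to about 4 mm: a listed point, or the origin of a listed thing).
The state is a dict: "t": time; "joint_positions": joint angles; "qvel": joint speeds; "effort": joint torques, N m; "ee_pos": TCP position; "tool_rot": TCP orientation; "ft_force": force on the tool from outside, world axes, zero at the start; "torque": the same for the moment, N m; "width": finger opening in m.
Only numpy, scipy, OpenCV 4.12 (cv2) and the standard library are available. Lean on these libraries where they do the work, as an engineer would, in place of code of your own. Each camera call takes 0.05 s, during which the arm holds its last target.

## Working session

There is one attempt and no reset: what is moved stays moved. The work goes in short steps, Python scripts to look and compute and a tool call to move; the robot and the scene stay as the last step left them, time stands still between calls to the robot, and variables do not carry over. Pictures are saved under pics/ and viewed, and the job is handed in when it is done.

Besides the shell and the picture viewer there is one more tool, called after "Request:" as name(argument=value, ...) on one line, values as JSON. servo_tool: Moves the arm, as the interface text tells. Its arguments: {"type":"object","properties":{"offset":{"type":"array","items":{"type":"array","items":{"type":"number"}}},"spin":{"type":"array","items":{"type":"number"}},"fingers":{"type":"array","items":{"type":"number"}}},"required":["offset","spin","fingers"]}

```bash
mkdir -p pics; ls; cat > h.py <<'E'
import numpy as np, cv2
from bench import status,cams,bot,finder
from scipy.spatial.transform import Rotation as R
def snap(name,fn):
    im=cams.grab_frame(name); cv2.imwrite('pics/'+fn,im[:,:,::-1]); return im
def toworld(cam,p,pose=None):
    T=np.array(cams.camera_params(cam)['pose'] if pose is None else pose); return T[:3,:3]@np.array(p)+T[:3,3]
def proj(cam,P,pose=None):
    c=cams.camera_params(cam);T=np.array(c['pose']) if pose is None else pose;K=np.array(c['camera_matrix'])
    q=np.linalg.inv(T)@np.append(P,1);q=np.array([q[0],-q[1],-q[2]]);u=K@q;return u[:2]/u[2]
def ray(cam,u,v,z):
    c=cams.camera_params(cam);T=np.array(c['pose']);K=np.array(c['camera_matrix'])
    d=np.linalg.inv(K)@np.array([u,v,1]);d=np.array([d[0],-d[1],-d[2]]);d=T[:3,:3]@d;o=T[:3,3]
    return o+d*(z-o[2])/d[2]
def st():
    s=status.observe();print('t',round(s['t'],2),'tcp',np.round(s['ee_pos'],4),'rot',np.round(R.from_quat(s['tool_rot']).as_matrix(),3).tolist(),'F',np.round(s['ft_force'],1),'w',round(s['width'],4));return s
def off(target,s=None):
    s=s or status.observe();M=R.from_quat(s['tool_rot']).as_matrix();return M.T@(np.array(target)-np.array(s['ee_pos']))*100
E
python3 - <<'E'
from h import *
st()
for c in ['side','top','wrist']:
    snap(c,c+'0.png')
    p=cams.camera_params(c);print(c,np.round(p['pose'],3).tolist(),np.round(p['camera_matrix'],1).tolist(),[k for k in p])
for l in ['chamber','floor_mid','seam_start','seam_corner','seam_end','lid_edge','lid_hinge','plunger_top','wand','wand_tip','rest','rest_seat','jar','cup','model1']:
    for c in ['top','side']:
        for d in finder.place_of(c,l)[:5]:
            print(l,c,round(d['confidence'],2),np.round(toworld(c,d['point']),3))
print(status.observe()['t'])
E
```

```text
pics
t 0.0 tcp [ 0.2461 -0.601   0.2356] rot [[0.925, 0.379, -0.001], [0.379, -0.925, 0.002], [-0.0, -0.002, -1.0]] F [-0.4 -0.   0.4] w 0.0918
side [[-0.834, 0.363, -0.415, 0.119], [-0.551, -0.521, 0.652, 0.678], [0.021, 0.773, 0.634, 0.733], [0.0, 0.0, 0.0, 1.0]] [[396.7, 0.0, 283.9], [0.0, 396.7, 207.3], [0.0, 0.0, 1.0]] ['camera_matrix', 'pose']
top [[0.015, 0.986, -0.165, 0.31], [-1.0, 0.013, -0.015, 0.01], [-0.013, 0.165, 0.986, 1.461], [0.0, 0.0, 0.0, 1.0]] [[540.8, 0.0, 286.2], [0.0, 540.8, 223.0], [0.0, 0.0, 1.0]] ['camera_matrix', 'pose']
wrist [[0.379, 0.892, 0.244, 0.315], [-0.925, 0.366, 0.098, -0.573], [-0.002, -0.263, 0.965, 0.384], [0.0, 0.0, 0.0, 1.0]] [[296.8, 0.0, 279.3], [0.0, 296.8, 210.1], [0.0, 0.0, 1.0]] ['camera_matrix', 'pose']
chamber top 0.63 [ 0.551 -0.009  0.004]
chamber side 0.71 [ 0.55  -0.009 -0.001]
floor_mid top 0.8 [ 0.548 -0.006  0.011]
floor_mid side 0.63 [ 0.547 -0.012  0.008]
seam_start top 0.75 [0.461 0.117 0.071]
seam_corner top 0.69 [ 0.469 -0.142  0.071]
seam_corner top 0.22 [ 0.51  -0.34   0.083]
seam_corner side 0.77 [ 0.463 -0.142  0.068
[... 961 characters left out ...]
 0.632 -0.006  0.069]
rest_seat side 0.78 [ 0.502 -0.348  0.083]
rest_seat side 0.49 [0.583 0.168 0.106]
jar top 0.89 [0.74  0.239 0.001]
jar top 0.24 [ 0.633 -0.005  0.069]
jar side 0.97 [ 0.734  0.234 -0.002]
jar side 0.46 [ 0.467 -0.143  0.068]
jar side 0.24 [ 0.378 -0.271 -0.002]
cup top 0.87 [ 0.73  -0.246  0.002]
cup top 0.4 [ 0.63  -0.008  0.07 ]
cup top 0.34 [0.585 0.168 0.096]
cup side 0.64 [ 0.729 -0.245  0.   ]
model1 top 0.97 [ 0.438  0.407 -0.004]
model1 top 0.73 [ 0.383 -0.271  0.001]
model1 top 0.64 [ 0.444  0.309 -0.   ]
model1 side 0.83 [0.569 0.343 0.001]
model1 side 0.77 [ 0.378 -0.271  0.002]
model1 side 0.63 [ 0.436  0.403 -0.   ]
model1 side 0.6 [0.442 0.304 0.002]
1.65
```

View pics/top0.png

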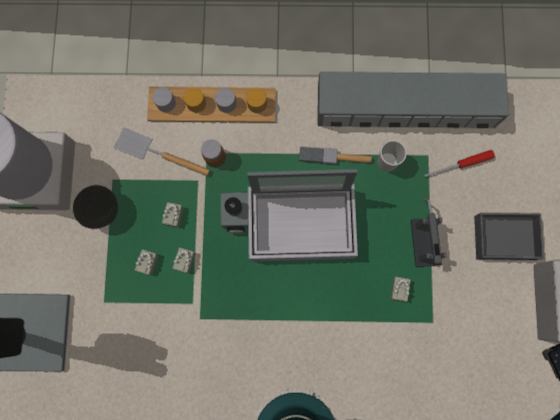

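View pics/side0.png

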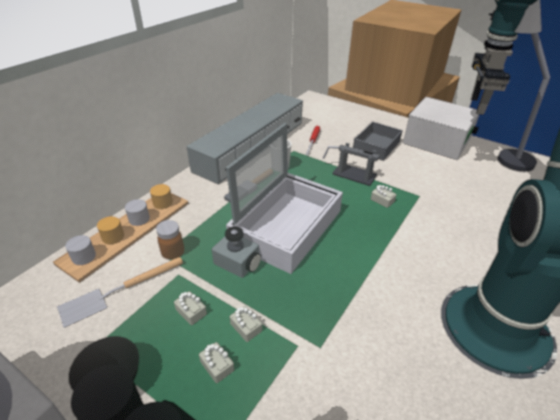

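View pics/wrist0.png

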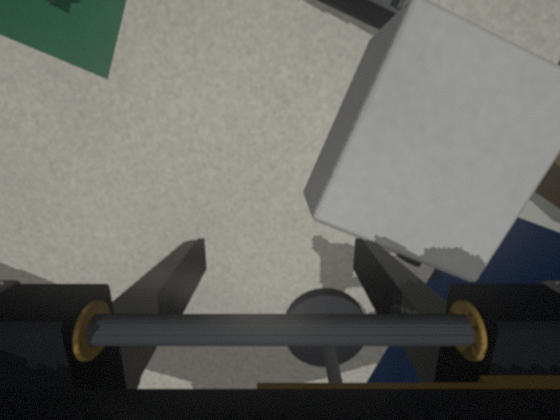

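All four models stand upright: three on the left mat (top image at about 172,214; 146,262; 184,260) and one at 401,289. The lid is open near 300,182. Next I'll enlarge the models to read their yaw.

```bash
python3 - <<'E'
from h import *
im=cv2.imread('pics/top0.png')
a=cv2.resize(im[195:285,120:210],(396,396),interpolation=cv2.INTER_CUBIC)
b=cv2.resize(im[260:320,370:430],(396,396),interpolation=cv2.INTER_CUBIC)
cv2.imwrite('pics/c0.png',np.hstack([a,b]))
for m in [(0.38,-0.271,0.02),(.438,.405,.02),(.443,.306,.02),(.569,.343,.02)]:
    print(proj('top',np.array(m)))
hsv=cv2.cvtColor(im,cv2.COLOR_BGR2HSV)
for (u,v) in [(401,289),(146,262),(184,260),(172,214)]:
    w=im[v-20:v+20,u-20:u+20].astype(int); 
    m=((w[:,:,2]>w[:,:,1]-8)&(w.sum(2)>200)).astype(np.uint8)
    n,l,s,c=cv2.connectedComponentsWithStats(m); k=1+np.argmax(s[1:,4])
    pts=np.argwhere(l==k)[:,::-1].astype(np.float32)
    r=cv2.minAreaRect(pts); box=cv2.boxPoints(r)+[u-20,v-20]
    P=np.array([ray('top',x,y,.025)[:2] for x,y in box])
    print(s[k,4],P.mean(0).round(3),[(np.linalg.norm(P[(i+1)%4]-P[i]).round(3),np.degrees(np.arctan2(*(P[(i+1)%4]-P[i])[::-1])).round(1)) for i in range(2)])
E
```

```text
[400.13136798 288.19263395]
[146.48160583 262.61608924]
[183.4279773  261.27857381]
[172.01742547 214.78699555]
389 [ 0.378 -0.27 ] [(np.float64(0.06), np.float64(-9.7)), (np.float64(0.045), np.float64(-98.0))]
337 [0.44  0.407] [(np.float64(0.059), np.float64(-15.2)), (np.float64(0.042), np.float64(-107.4))]
340 [0.446 0.306] [(np.float64(0.06), np.float64(-15.8)), (np.float64(0.041), np.float64(-107.5))]
334 [0.57  0.343] [(np.float64(0.061), np.float64(-9.9)), (np.float64(0.041), np.float64(-102.4))]
```

View pics/c0.png

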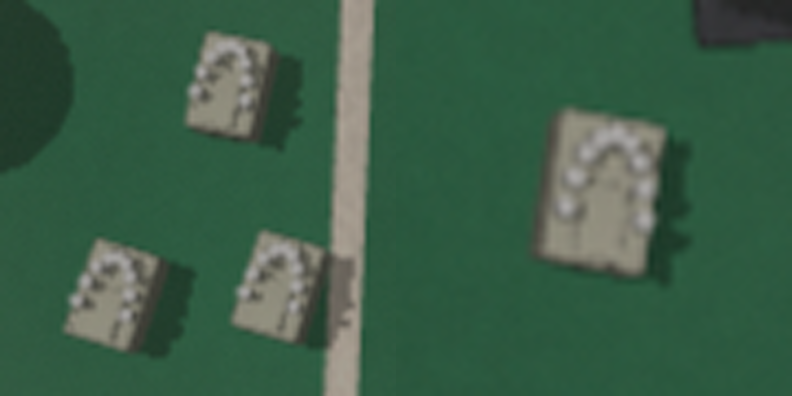

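Request:
servo_tool(offset=[[4,-6,3],[8,-13,6],[12,-19,9],[14.9,-25.6,11],[14.9,-25.6,11],[14.9,-25.6,11],[14.9,-25.6,11],[14.9,-25.6,11],[14.9,-25.6,11],[14.9,-25.6,11],[14.9,-25.6,11],[14.9,-25.6,11],[14.9,-25.6,11],[14.9,-25.6,11],[14.9,-25.6,11],[14.9,-25.6,11],[14.9,-25.6,11],[14.9,-25.6,11],[14.9,-25.6,11],[14.9,-25.6,11]], spin=[-7,-14,-21,-28,-35,-42,-49,-56,-63,-70,-77,-84,-91,-98,-105,-112,-119,-126,-133,-140], fingers=[9.1,9.1,9.1,9.1,9.1,9.1,9.1,9.1,9.1,9.1,9.1,9.1,9.1,9.1,9.1,9.1,9.1,9.1,9.1,9.1])

```text
t: 3.32
ee_pos: [0.2873, -0.3084, 0.1268]
tool_rot: [0.151, 0.989, -0.0, 0.0]
ft_force: [-0.4, 0.7, 0.5]
width: 0.0911
```

```bash
python3 - <<'E'
from h import *
s=st();print(np.round(s['joint_positions'],3),np.round(s['qvel'],3))
print(off([.379,-.270,.12]), np.degrees(np.arctan2(*R.from_quat(s['tool_rot']).as_matrix()[[1,0],0])))
snap('wrist','w1.png')
E
```

```text
t 3.32 tcp [ 0.2873 -0.3084  0.1268] rot [[-0.954, 0.299, 0.0], [0.299, 0.954, -0.001], [-0.0, -0.0, -1.0]] F [-0.4  0.7  0.5] w 0.0911
[ 1.28   0.328 -0.61   2.198  0.294  0.693  1.733] [ 0.271  0.069 -0.317 -0.012  0.182  0.038  1.288]
[-7.6032839   6.40275483  0.67951501] 162.60766160930538
```

View pics/w1.png

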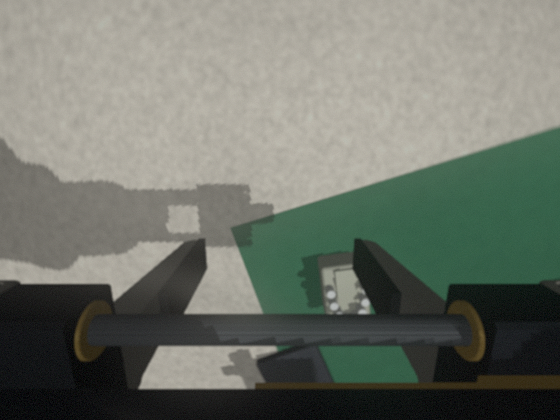

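Request:
servo_tool(offset=[[-2,2,0],[-4,4,0.3],[-6,5,0.6],[-7.6,6.4,0.6],[-7.6,6.4,0.6],[-7.6,6.4,0.6]], spin=[-2,-5,-7,-7.5,-7.5,-7.5], fingers=[9.1,9.1,9.1,9.1,9.1,9.1])

```text
t: 3.87
ee_pos: [0.3798, -0.2697, 0.1205]
tool_rot: [0.089, 0.996, 0.0, 0.0]
ft_force: [-1.6, 0.8, -0.3]
width: 0.0911
```

```bash
python3 - <<'E'
from h import *
s=st();print(np.round(s['joint_positions'],3),np.round(s['qvel'],3))
print(off([.379,-.270,.12]), np.degrees(np.arctan2(*R.from_quat(s['tool_rot']).as_matrix()[[1,0],0])))
E
```

```text
t 3.87 tcp [ 0.3798 -0.2697  0.1205] rot [[-0.984, 0.177, 0.0], [0.177, 0.984, 0.0], [-0.0, 0.0, -1.0]] F [-1.6  0.8 -0.3] w 0.0911
[ 1.08   0.418 -0.631  2.103  0.367  0.729  1.604] [ 0.031 -0.014  0.019  0.027  0.001  0.005  0.012]
[ 0.0719808  -0.04066698  0.05311582] 169.77696922991504
```

Request:
servo_tool(offset=[[0,0,2.5],[0,0,5],[0,0,7.5],[0,0,9],[0,0,9],[0,0,9],[0,0,9],[0,0,9],[0,0,9],[0,0,9],[0,0,9],[0,0,9]], spin=[0,0,0,0,0,0,0,0,0,0,0,0], fingers=[9.1,9.1,9.1,9.1,9.1,3,3,3,3,3,3,3])

```text
t: 4.87
ee_pos: [0.3792, -0.2705, 0.0309]
tool_rot: [0.089, 0.996, -0.0, 0.0]
ft_force: [-0.5, -0.5, 0.2]
width: 0.0464
```

```bash
python3 - <<'E'
from h import *
# refine chamber pose from several detections
st()
cand={}
L={'chamber':(0,0,0),'floor_mid':(0,0,.01),'seam_start':(-.085,.13,.07),'seam_corner':(-.085,-.13,.07),'seam_end':(.07,-.13,.07),'lid_hinge':(.083,0,.07)}
for c in ['side','top']:
    cams.grab_frame(c)
    for l in list(L)+['plunger_top','wand','wand_tip','rest_seat']:
        r=finder.place_of(c,l)
        for d in r:
            cand.setdefault(l,[]).append((d['confidence'],toworld(c,d['point'])))
y0=np.array([.55,-.008,0])
A=[];B=[]
for l in L:
    for cf,p in cand.get(l,[]):
        e=np.array(L[l]);
        if cf>.4 and np.linalg.norm(p-(y0+e))<.02: A.append(e[:2]);B.append(p[:2]);print(l,p.round(3))
A=np.array(A);B=np.array(B);a=A-A.mean(0);b=B-B.mean(0)
th=np.arctan2((a[:,0]*b[:,1]-a[:,1]*b[:,0]).sum(),(a*b).sum());
Rm=np.array([[np.cos(th),-np.sin(th)],[np.sin(th),np.cos(th)]]);print('yaw',th,'t',B.mean(0)-Rm@A.mean(0))
for l in ['plunger_top','wand','wand_tip','rest_seat']:
    for cf,p in cand.get(l,[]): print(l,round(cf,2),p.round(3))
E
```

```text
t 4.87 tcp [ 0.3792 -0.2705  0.0309] rot [[-0.984, 0.178, 0.0], [0.178, 0.984, -0.001], [-0.0, -0.0, -1.0]] F [-0.5 -0.5  0.2] w 0.0464
chamber [ 0.549 -0.01   0.   ]
chamber [ 0.549 -0.01   0.004]
floor_mid [ 0.545 -0.013  0.007]
floor_mid [ 0.55  -0.006  0.009]
seam_start [0.462 0.118 0.068]
seam_corner [ 0.464 -0.144  0.066]
seam_corner [ 0.473 -0.141  0.072]
seam_end [ 0.62  -0.135  0.072]
seam_end [ 0.628 -0.136  0.07 ]
lid_hinge [ 0.632 -0.007  0.074]
lid_hinge [ 0.632 -0.006  0.069]
yaw 0.03658404591786829 t [ 0.54897152 -0.00927333]
plunger_top 0.69 [0.582 0.168 0.104]
plunger_top 0.24 [ 0.631 -0.008  0.071]
plunger_top 0.58 [0.583 0.168 0.097]
plunger_top 0.24 [ 0.505 -0.345  0.084]
wand 0.51 [ 0.504 -0.351  0.084]
wand 0.94 [ 0.514 -0.342  0.082]
wand 0.53 [ 0.74   0.238 -0.001]
wand_tip 0.89 [ 0.617 -0.338  0.028]
wand_tip 0.74 [ 0.621 -0.337  0.022]
rest_seat 0.64 [ 0.5   -0.346  0.081]
rest_seat 0.39 [0.459 0.118 0.07 ]
rest_seat 0.23 [ 0.633 -0.01   0.233]
rest_seat 0.59 [ 0.504 -0.344  0.084]
```

Request:
servo_tool(offset=[[0,0,0],[0,0,0],[0,0,-2],[0,0,-5],[0,0,-9],[-2,2,-13],[-4,5,-13],[-6,8,-13],[-8,11,-13],[-10,14,-13],[-12,18,-13],[-14,21,-13],[-15.5,23,-13],[-16.3,24.5,-13],[-16.3,24.5,-13],[-16.3,24.5,-13]], spin=[0,0,0,0,0,0,0,0,-2,-4,-8,-10,-12,-12,-12,-12], fingers=[3,3,3,3,3,3,3,3,3,3,3,3,3,3,3,3])

```text
t: 7.3
ee_pos: [0.5825, -0.0571, 0.1596]
tool_rot: [-0.017, 1.0, 0.0, -0.001]
ft_force: [-0.4, -0.6, -1.8]
width: 0.0417
```

```bash
python3 - <<'E'
from h import *
s=st();print(np.round(s['joint_positions'],3))
print(off([.583,-.058,.041]), np.degrees(np.arctan2(*R.from_quat(s['tool_rot']).as_matrix()[[1,0],0])))
snap('wrist','w2.png');snap('side','s2.png')
cv2.imwrite('pics/c2.png',np.hstack([cv2.imread('pics/w2.png'),cv2.imread('pics/s2.png')])[:,::1][:, :] if 0 else cv2.resize(np.hstack([cv2.imread('pics/w2.png'),cv2.imread('pics/s2.png')]),(800,300)))
E
```

```text
t 7.3 tcp [ 0.5825 -0.0571  0.1596] rot [[-0.999, -0.033, -0.002], [-0.033, 0.999, 0.001], [0.002, 0.001, -1.0]] F [-0.4 -0.6 -1.8] w 0.0417
[ 0.573  0.568 -0.71   1.794  0.445  0.948  1.278]
[-0.07092057 -0.10117109 11.8622399 ] -178.10553338393737
```

View pics/c2.png

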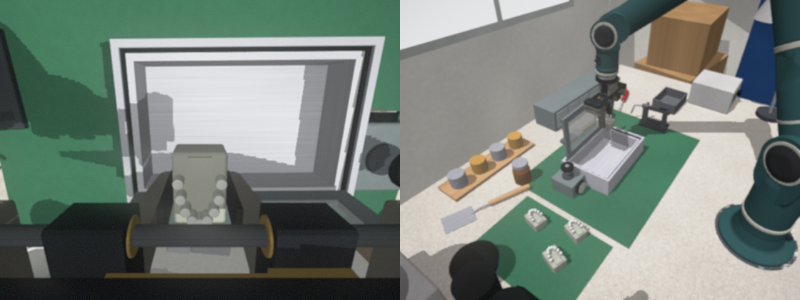

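Request:
servo_tool(offset=[[0,0,3],[0,0,6],[0,0,9],[0,0,11],[0,0,11.8],[0,0,11.8],[0,0,11.8],[0,0,11.8],[0,0,11.8],[0,0,11.8],[0,0,8],[0,0,4],[0,0,1],[0,0,-2]], spin=[0,0,0,0,0,0,0,0,0,0,0,0,0,0], fingers=[3,3,3,3,3,3,3,5.2,5.4,5.4,5.4,5.4,5.4,5.4])

```text
t: 8.57
ee_pos: [0.5832, -0.058, 0.183]
tool_rot: [-0.016, 1.0, -0.0, 0.001]
ft_force: [0.2, -0.6, -0.4]
width: 0.054
```

```bash
cat >> h.py <<'E'
def models(im=None,fn=None):
    "upright models on the green mat seen by the top camera"
    im=cams.grab_frame('top') if im is None else im
    im=im.astype(int)
    if fn: cv2.imwrite('pics/'+fn,im[:,:,::-1].astype(np.uint8))
    m=((im[:,:,0]>im[:,:,1]-8)&(im.sum(2)>200)).astype(np.uint8)
    n,l,s,c=cv2.connectedComponentsWithStats(m)
    for k in range(1,n):
        if 200<s[k,4]<550:
            pts=np.argwhere(l==k)[:,::-1].astype(np.float32)
            box=cv2.boxPoints(cv2.minAreaRect(pts))
            P=np.array([ray('top',x,y,.025)[:2] for x,y in box])
            e=[P[1]-P[0],P[2]-P[1]];e.sort(key=lambda v:-np.linalg.norm(v))
            a=np.degrees(np.arctan2(e[0][1],e[0][0]));a=(a+90)%180-90
            if 0.3<P.mean(0)[0]<.65 and np.linalg.norm(e[0])<.08: print('model?',s[k,4],P.mean(0).round(3),'len',[round(float(np.linalg.norm(v)),3) for v in e],'yaw',round(a,1))
E
python3 - <<'E'
from h import *
s=st(); models(fn='t3.png'); snap('wrist','w3.png')
for u,v in [(157,59),(538,53)]: print(ray('wrist',u,v,.07))
print(status.observe()['t'])
E
```

```text
t 8.57 tcp [ 0.5832 -0.058   0.183 ] rot [[-1.0, -0.031, 0.002], [-0.031, 1.0, -0.0], [-0.002, -0.0, -1.0]] F [ 0.2 -0.6 -0.4] w 0.054
model? 337 [0.57  0.342] len [0.061, 0.043] yaw -10.9
model? 353 [0.44  0.406] len [0.059, 0.045] yaw -15.2
[ 0.46195234 -0.16034416  0.07      ]
[0.44814535 0.14516713 0.07      ]
8.6667
```

View pics/w3.png

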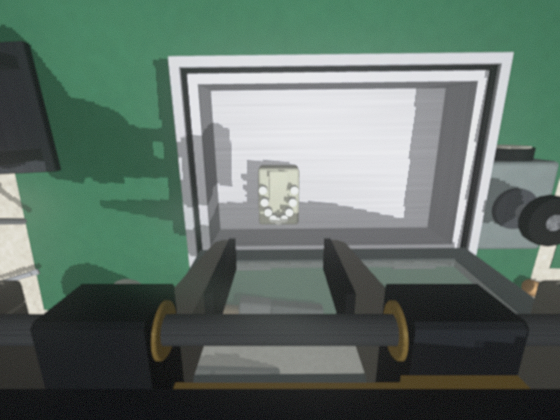

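View pics/t3.png

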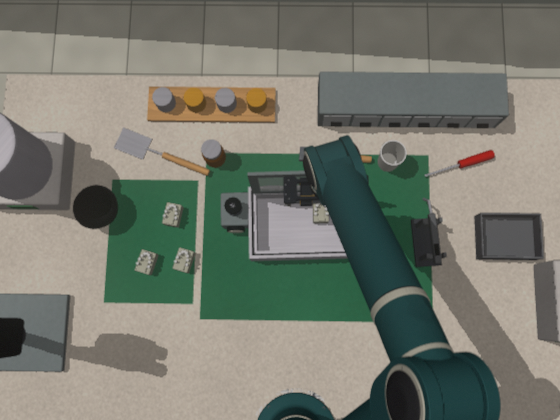

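Request:
servo_tool(offset=[[0,4,0],[0,8,0],[0,12,0],[0,16,0],[0,20,0],[0,24,0],[0,28,0],[0,32,1],[0,36,3],[0,39,6],[0,40,6],[0,40,6],[0,40,6],[0,40,6]], spin=[0,2,4,6,8,10,12,12.2,12.2,12.2,12.2,12.2,12.2,12.2], fingers=[5.4,5.4,7,9.1,9.1,9.1,9.1,9.1,9.1,9.1,9.1,9.1,9.1,9.1])

```text
t: 9.83
ee_pos: [0.5721, 0.3396, 0.1216]
tool_rot: [0.092, 0.996, -0.0, 0.001]
ft_force: [-0.2, 0.4, 0.3]
width: 0.0912
```

```bash
python3 - <<'E'
from h import *
s=st(); print(np.round(s['joint_positions'],3),np.degrees(np.arctan2(*R.from_quat(s['tool_rot']).as_matrix()[[1,0],0])))
print(off([.570,.342,.031])); snap('wrist','w4.png')
models(fn='t4.png')
E
```

```text
t 9.83 tcp [0.5721 0.3396 0.1216] rot [[-0.983, 0.183, 0.002], [0.183, 0.983, -0.001], [-0.002, -0.001, -1.0]] F [-0.2  0.4  0.3] w 0.0912
[-0.154  0.721 -0.638  1.615  0.498  0.972  0.428] 169.4344852025388
[0.26560233 0.19748987 9.05801742]
model? 368 [0.439 0.405] len [0.059, 0.046] yaw -15.2
```

View pics/w4.png

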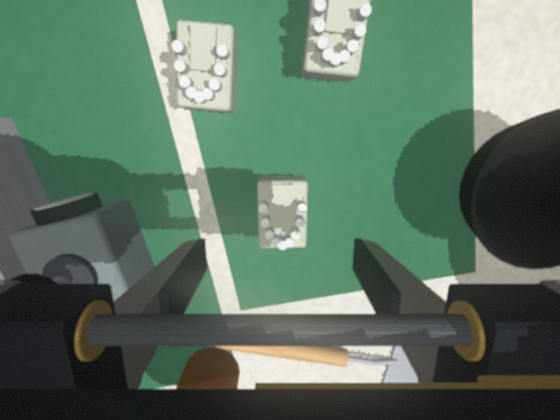

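Request:
servo_tool(offset=[[0.2,0.2,3],[0.2,0.2,6],[0.2,0.2,8.5],[0.2,0.2,9.05],[0.2,0.2,9.05],[0.2,0.2,9.05],[0.2,0.2,9.05],[0.2,0.2,9.05],[0.2,0.2,9.05],[0.2,0.2,9.05],[0.2,0.2,9.05],[0.2,0.2,9.05],[0.2,0.2,9.05],[0.2,0.2,8],[0.2,0.2,4],[0.2,0.2,0],[0.2,0.2,-4]], spin=[0,0,0,0,0,0,0,0,0,0,0,0,0,0,0,0,0], fingers=[9.1,9.1,9.1,9.1,3,3,3,3,3,3,3,3,3,3,3,3,3])

```text
t: 11.35
ee_pos: [0.5682, 0.3439, 0.1618]
tool_rot: [0.091, 0.996, -0.0, -0.001]
ft_force: [0.8, 0.5, -1.2]
width: 0.042
```

```bash
python3 - <<'E'
from h import *
s=st(); print(np.degrees(np.arctan2(*R.from_quat(s['tool_rot']).as_matrix()[[1,0],0])))
print(off([.579,.042,.16])); snap('wrist','w5.png')
E
```

```text
t 11.35 tcp [0.5682 0.3439 0.1618] rot [[-0.984, 0.18, -0.002], [0.18, 0.984, -0.0], [0.002, -0.001, -1.0]] F [ 0.8  0.5 -1.2] w 0.042
169.6110236121013
[ -6.50391689 -29.50012873   0.19152676]
```

View pics/w5.png

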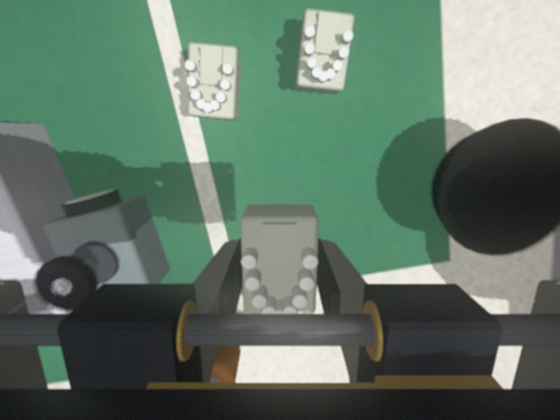

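Request:
servo_tool(offset=[[-0.5,-3,0],[-1.5,-7,0],[-2.5,-11,0],[-3.5,-15,0],[-4.5,-19,0],[-5.5,-23,0],[-6,-26,0],[-6.4,-28.5,0],[-6.5,-29.5,0],[-6.5,-29.5,0],[-6.5,-29.5,0],[-6.5,-29.5,0]], spin=[-1,-3,-5,-7,-9,-11,-12,-12.4,-12.4,-12.4,-12.4,-12.4], fingers=[3,3,3,3,3,3,3,3,3,3,3,3])

```text
t: 12.4
ee_pos: [0.5795, 0.0447, 0.1609]
tool_rot: [-0.019, 1.0, 0.001, 0.0]
ft_force: [0.1, 0.1, -1.1]
width: 0.042
```

```bash
python3 - <<'E'
from h import *
s=st(); print(np.degrees(np.arctan2(*R.from_quat(s['tool_rot']).as_matrix()[[1,0],0])))
print(off([.579,.042,.0415])); snap('wrist','w6.png')
E
```

```text
t 12.4 tcp [0.5795 0.0447 0.1609] rot [[-0.999, -0.037, 0.001], [-0.037, 0.999, 0.001], [-0.001, 0.001, -1.0]] F [ 0.1  0.1 -1.1] w 0.042
-177.86696576883062
[ 0.06347552 -0.28773987 11.94306186]
```

View pics/w6.png

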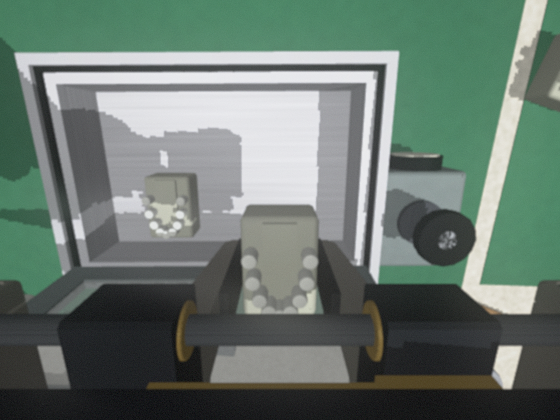

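Request:
servo_tool(offset=[[0,-0.2,3],[0,-0.2,6],[0,-0.2,9],[0,-0.2,11],[0,-0.2,11.9],[0,-0.2,11.9],[0,-0.2,11.9],[0,-0.2,11.9],[0,-0.2,11.9],[0,-0.2,11.9],[0,-0.2,8],[0,-0.2,4],[0,-0.2,1],[0,-0.2,-2]], spin=[0,0,0,0,0,0,0,0,0,0,0,0,0,0], fingers=[3,3,3,3,3,3,3,5.2,5.4,5.4,5.4,5.4,5.4,5.4])

```text
t: 13.62
ee_pos: [0.5799, 0.0403, 0.183]
tool_rot: [-0.017, 1.0, 0.0, 0.001]
ft_force: [0.3, -0.2, -0.5]
width: 0.0537
```

```bash
python3 - <<'E'
from h import *
s=st(); print(np.degrees(np.arctan2(*R.from_quat(s['tool_rot']).as_matrix()[[1,0],0])))
models(fn='t7.png')
print(off([.440,.406,.12]),off([.446,.306,.12])); snap('wrist','w7.png')
E
```

```text
t 13.62 tcp [0.5799 0.0403 0.183 ] rot [[-0.999, -0.035, 0.002], [-0.035, 0.999, 0.0], [-0.002, 0.0, -1.0]] F [ 0.3 -0.2 -0.5] w 0.0537
-178.0172693550587
model? 363 [0.439 0.405] len [0.059, 0.046] yaw -15.2
[13.09878434 36.96017499  6.72734406] [12.84482646 26.94541183  6.73226681]
```

View pics/w7.png

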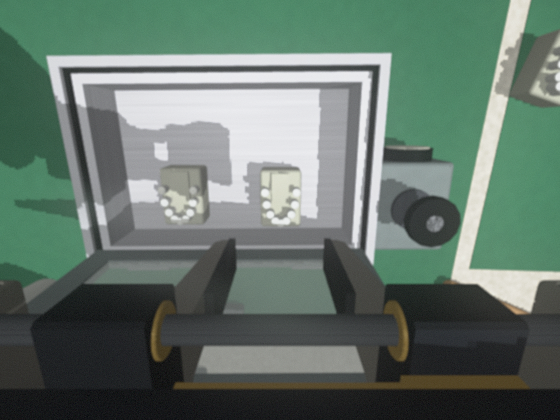

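View pics/t7.png

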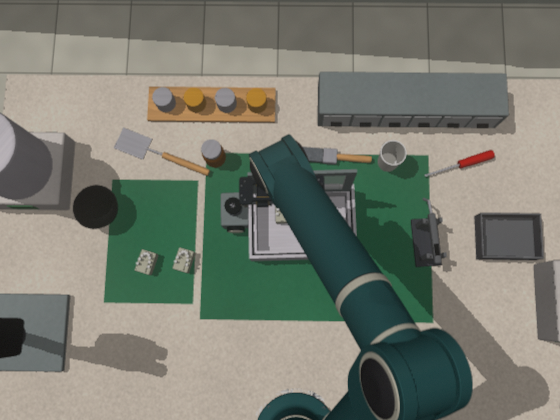

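Request:
servo_tool(offset=[[1,4,0],[3,8,0],[5,12,0],[7,16,0],[9,20,0],[11,23,0],[12.8,26.9,3],[12.8,26.9,6],[12.8,26.9,6],[12.8,26.9,6],[12.8,26.9,6]], spin=[3,6,9,12,15,17.7,17.7,17.7,17.7,17.7,17.7], fingers=[7,7,7,7,7,7,7,7,7,7,7])

```text
t: 14.63
ee_pos: [0.4433, 0.304, 0.1211]
tool_rot: [0.137, 0.991, -0.0, 0.0]
ft_force: [-0.5, -0.1, 0.2]
width: 0.0702
```

```bash
python3 - <<'E'
from h import *
s=st(); print(np.degrees(np.arctan2(*R.from_quat(s['tool_rot']).as_matrix()[[1,0],0])))
print(off([.446,.306,.031])); snap('wrist','w8.png')
E
```

```text
t 14.63 tcp [0.4433 0.304  0.1211] rot [[-0.962, 0.272, 0.001], [0.272, 0.962, -0.0], [-0.001, -0.0, -1.0]] F [-0.5 -0.1  0.2] w 0.0702
164.2160507349665
[-0.19550433  0.26744142  9.00870732]
```

View pics/w8.png

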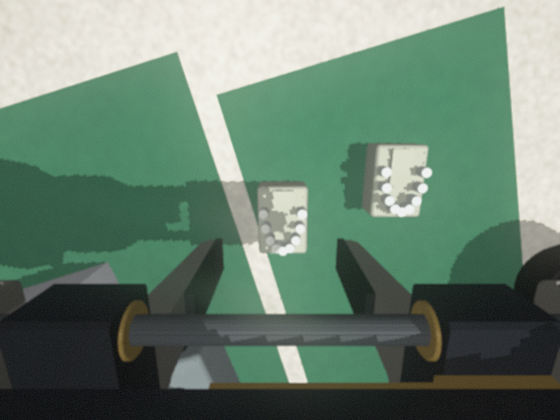

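Request:
servo_tool(offset=[[-0.2,0.2,3],[-0.2,0.2,6],[-0.2,0.2,8.5],[-0.2,0.2,9],[-0.2,0.2,9],[-0.2,0.2,9],[-0.2,0.2,9],[-0.2,0.2,9],[-0.2,0.2,9],[-0.2,0.2,9],[-0.2,0.2,9],[-0.2,0.2,9],[-0.2,0.2,8],[-0.2,0.2,4],[-0.2,0.2,0],[-0.2,0.2,-4]], spin=[0,0,0,0,0,0,0,0,0,0,0,0,0,0,0,0], fingers=[7,7,7,7,3,3,3,3,3,3,3,3,3,3,3,3])

```text
t: 16.02
ee_pos: [0.4439, 0.3057, 0.1622]
tool_rot: [0.136, 0.991, -0.0, -0.001]
ft_force: [0.2, 0.6, -0.7]
width: 0.0418
```

```bash
python3 - <<'E'
from h import *
s=st(); print(np.degrees(np.arctan2(*R.from_quat(s['tool_rot']).as_matrix()[[1,0],0])))
print(off([.511,.040,.16])); snap('wrist','w9.png')
E
```

```text
t 16.02 tcp [0.4439 0.3057 0.1622] rot [[-0.963, 0.27, -0.002], [0.27, 0.963, -0.0], [0.002, -0.001, -1.0]] F [ 0.2  0.6 -0.7] w 0.0418
164.33043474914857
[-13.63687562 -23.77475135   0.2193059 ]
```

View pics/w9.png

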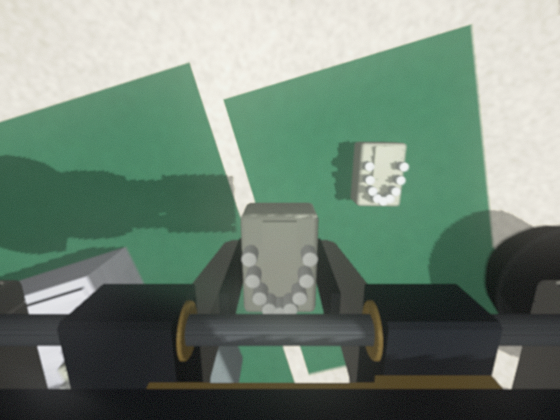

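Request:
servo_tool(offset=[[-1,-2,0],[-3,-5,0],[-5,-8.5,0],[-7,-12,0],[-9,-15.5,0],[-11,-19,0],[-13,-22,0],[-13.6,-23.6,0],[-13.6,-23.8,0],[-13.6,-23.8,0],[-13.6,-23.8,0],[-13.6,-23.8,0]], spin=[-1,-4,-7,-10,-13,-16,-17.7,-17.7,-17.7,-17.7,-17.7,-17.7], fingers=[3,3,3,3,3,3,3,3,3,3,3,3])

```text
t: 17.07
ee_pos: [0.5109, 0.0419, 0.1609]
tool_rot: [-0.019, 1.0, 0.0, 0.0]
ft_force: [0.4, 0.6, -1.8]
width: 0.0415
```

```bash
python3 - <<'E'
from h import *
s=st(); print(np.degrees(np.arctan2(*R.from_quat(s['tool_rot']).as_matrix()[[1,0],0])))
print(off([.511,.040,.0415])); snap('wrist','w10.png')
E
```

```text
t 17.07 tcp [0.5109 0.0419 0.1609] rot [[-0.999, -0.037, 0.0], [-0.037, 0.999, 0.001], [-0.0, 0.001, -1.0]] F [ 0.4  0.6 -1.8] w 0.0415
-177.86188580563663
[ 5.87221384e-03 -1.97461797e-01  1.19383773e+01]
```

View pics/w10.png

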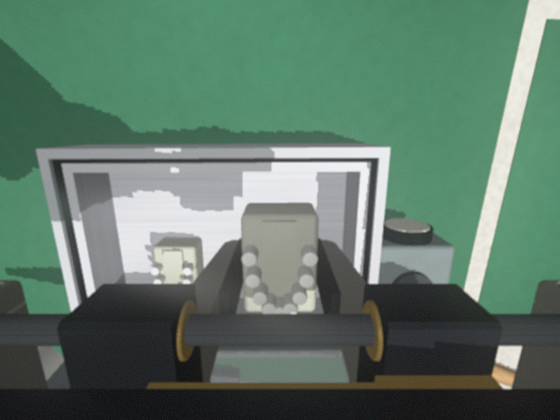

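```bash
python3 - <<'E'
from h import *
for u,v in [(38,150),(389,149),(52,160),(368,160)]: print(ray('wrist',u,v,.07).round(4))
E
```

```text
[ 0.4601 -0.1503  0.07  ]
[0.4489 0.1264 0.07  ]
[ 0.4676 -0.1406  0.07  ]
[0.4581 0.1109 0.07  ]
```

Request:
servo_tool(offset=[[0,-0.2,3],[0,-0.2,6],[0,-0.2,9],[0,-0.2,11],[0,-0.2,11.9],[0,-0.2,11.9],[0,-0.2,11.9],[0,-0.2,11.9],[0,-0.2,11.9],[0,-0.2,11.9],[0,-0.2,8],[0,-0.2,4],[0,-0.2,1],[0,-0.2,-2]], spin=[0,0,0,0,0,0,0,0,0,0,0,0,0,0], fingers=[3,3,3,3,3,3,3,5.2,5.4,5.4,5.4,5.4,5.4,5.4])

```text
t: 18.28
ee_pos: [0.5115, 0.0382, 0.1827]
tool_rot: [-0.017, 1.0, -0.0, 0.001]
ft_force: [0.5, 0.0, -0.5]
width: 0.054
```

```bash
python3 - <<'E'
from h import *
s=st(); print(np.degrees(np.arctan2(*R.from_quat(s['tool_rot']).as_matrix()[[1,0],0])))
models(fn='t11.png')
print(off([.440,.406,.12])); snap('wrist','w11.png')
E
```

```text
t 18.28 tcp [0.5115 0.0382 0.1827] rot [[-0.999, -0.035, 0.001], [-0.035, 0.999, 0.0], [-0.001, -0.0, -1.0]] F [ 0.5  0.  -0.5] w 0.054
-178.0119566982295
model? 359 [0.44  0.406] len [0.059, 0.045] yaw -15.2
[ 6.23405236 36.94132659  6.69727403]
```

View pics/w11.png

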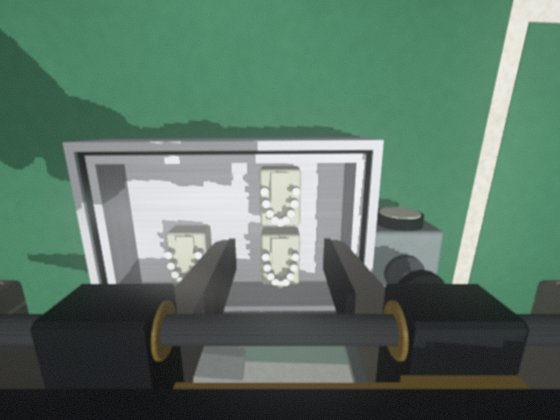

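Three models stand in the tray, the front one at (280,196). The last one is next.

Request:
servo_tool(offset=[[0,4,0],[1,8,0],[2,12,0],[3,16,0],[4,20,0],[5,24,0],[6,28,0],[6.2,32,1],[6.2,36,4],[6.2,36.9,6],[6.2,36.9,6],[6.2,36.9,6],[6.2,36.9,6]], spin=[2,4,6,9,12,14,16,17.2,17.2,17.2,17.2,17.2,17.2], fingers=[7,7,7,7,7,7,7,7,7,7,7,7,7])

```text
t: 19.47
ee_pos: [0.437, 0.4036, 0.1207]
tool_rot: [0.133, 0.991, -0.0, 0.0]
ft_force: [-0.4, -0.7, 0.2]
width: 0.0701
```

```bash
python3 - <<'E'
from h import *
s=st(); print(np.degrees(np.arctan2(*R.from_quat(s['tool_rot']).as_matrix()[[1,0],0])))
print(off([.4395,.406,.031])); snap('wrist','w12.png')
E
```

```text
t 19.47 tcp [0.437  0.4036 0.1207] rot [[-0.965, 0.263, -0.0], [0.263, 0.965, -0.001], [-0.0, -0.001, -1.0]] F [-0.4 -0.7  0.2] w 0.0701
164.73383497070577
[-0.17415334  0.30144479  8.9703281 ]
```

View pics/w12.png

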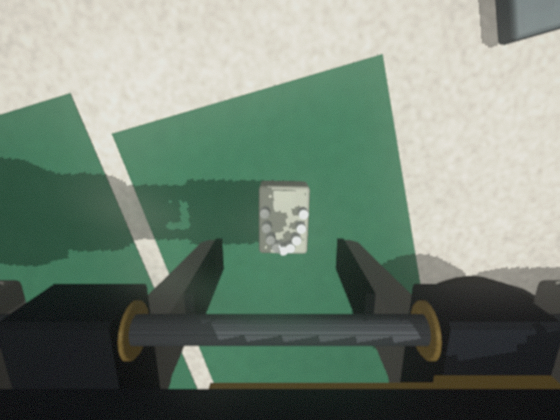

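Request:
servo_tool(offset=[[-0.2,0.2,3],[-0.2,0.2,6],[-0.2,0.2,8.5],[-0.2,0.2,9],[-0.2,0.2,9],[-0.2,0.2,9],[-0.2,0.2,9],[-0.2,0.2,9],[-0.2,0.2,9],[-0.2,0.2,9],[-0.2,0.2,9],[-0.2,0.2,9],[-0.2,0.2,8],[-0.2,0.2,4],[-0.2,0.2,0],[-0.2,0.2,-4]], spin=[0,0,0,0,0,0,0,0,0,0,0,0,0,0,0,0], fingers=[7,7,7,7,3,3,3,3,3,3,3,3,3,3,3,3])

```text
t: 20.85
ee_pos: [0.4383, 0.4057, 0.1621]
tool_rot: [0.132, 0.991, -0.0, -0.001]
ft_force: [1.5, -0.2, -1.1]
width: 0.0419
```

```bash
python3 - <<'E'
from h import *
s=st(); print(np.degrees(np.arctan2(*R.from_quat(s['tool_rot']).as_matrix()[[1,0],0])))
print(off([.515,-.060,.165])); snap('wrist','w13.png'); snap('top','t13.png')
E
```

```text
t 20.85 tcp [0.4383 0.4057 0.1621] rot [[-0.965, 0.262, -0.002], [0.262, 0.965, -0.001], [0.001, -0.001, -1.0]] F [ 1.5 -0.2 -1.1] w 0.0419
164.820380299754
[-19.59305393 -42.93336409  -0.26640453]
```

View pics/w13.png

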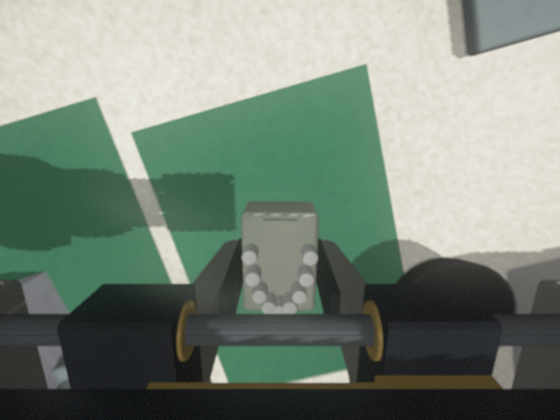

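View pics/t13.png

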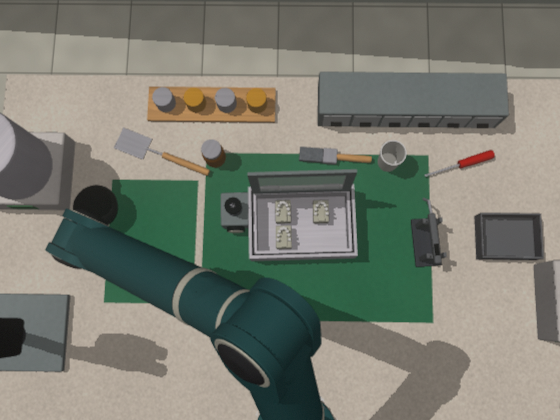

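Request:
servo_tool(offset=[[-1,-3,0],[-3,-6.5,0],[-5,-10.5,0],[-6.5,-14.5,0],[-8,-18,0],[-10,-22,0],[-12,-26,0],[-13.5,-30,0],[-15.5,-34,0],[-17,-37.5,0],[-18.5,-40.5,0],[-19.6,-42.9,0],[-19.6,-42.9,0],[-19.6,-42.9,0],[-19.6,-42.9,0]], spin=[-1,-3,-5,-7,-9,-11,-13,-15,-17,-17.2,-17.2,-17.2,-17.2,-17.2,-17.2], fingers=[3,3,3,3,3,3,3,3,3,3,3,3,3,3,3])

```text
t: 22.2
ee_pos: [0.515, -0.0585, 0.1603]
tool_rot: [-0.018, 1.0, 0.0, -0.0]
ft_force: [0.8, 1.1, -1.7]
width: 0.042
```

```bash
python3 - <<'E'
from h import *
s=st(); print(np.degrees(np.arctan2(*R.from_quat(s['tool_rot']).as_matrix()[[1,0],0])))
print(off([.515,-.060,.0415])); snap('wrist','w14.png')
E
```

```text
t 22.2 tcp [ 0.515  -0.0585  0.1603] rot [[-0.999, -0.035, -0.001], [-0.035, 0.999, 0.001], [0.001, 0.001, -1.0]] F [ 0.8  1.1 -1.7] w 0.042
-177.98676962451933
[ 9.57645719e-05 -1.61823832e-01  1.18843336e+01]
```

View pics/w14.png

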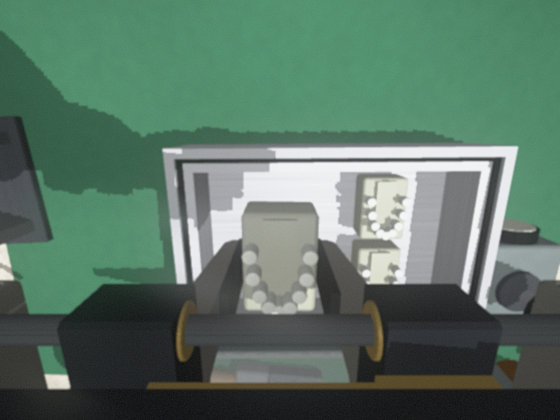

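Request:
servo_tool(offset=[[0,-0.1,3],[0,-0.1,6],[0,-0.1,9],[0,-0.1,11],[0,-0.1,11.85],[0,-0.1,11.85],[0,-0.1,11.85],[0,-0.1,11.85],[0,-0.1,11.85],[0,-0.1,11.85],[0,-0.1,8],[0,-0.1,4],[0,-0.1,1],[0,-0.1,-2],[0,-0.1,-5],[0,-0.1,-8]], spin=[0,0,0,0,0,0,0,0,0,0,0,0,0,0,0,0], fingers=[3,3,3,3,3,3,3,5.2,5.4,5.4,5.4,5.4,5.4,5.4,5.4,5.4])

```text
t: 23.58
ee_pos: [0.5154, -0.0603, 0.2425]
tool_rot: [-0.017, 1.0, -0.0, 0.0]
ft_force: [0.7, -0.5, 0.3]
width: 0.0542
```

```bash
python3 - <<'E'
from h import *
s=st(); print(np.degrees(np.arctan2(*R.from_quat(s['tool_rot']).as_matrix()[[1,0],0])))
snap('wrist','w15.png'); im=snap('side','s15.png')
for c in ['side']:
  for l in ['lid_edge','lid_hinge']:
    for d in finder.place_of(c,l): print(l,c,round(d['confidence'],2),toworld(c,d['point']).round(3))
E
```

```text
t 23.58 tcp [ 0.5154 -0.0603  0.2425] rot [[-0.999, -0.035, 0.001], [-0.035, 0.999, -0.0], [-0.001, -0.0, -1.0]] F [ 0.7 -0.5  0.3] w 0.0542
-178.01274245261328
lid_edge side 0.78 [ 0.632 -0.005  0.232]
lid_hinge side 0.94 [ 0.631 -0.006  0.071]
```

View pics/w15.png

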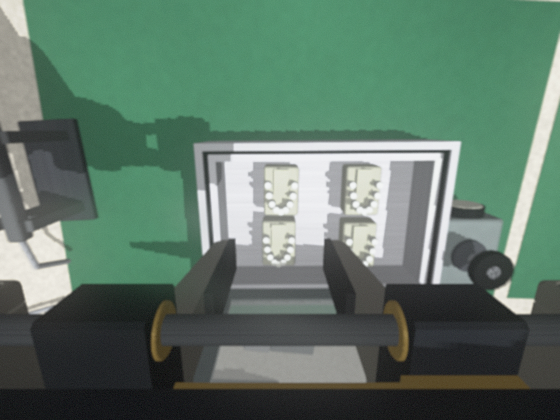

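View pics/s15.png

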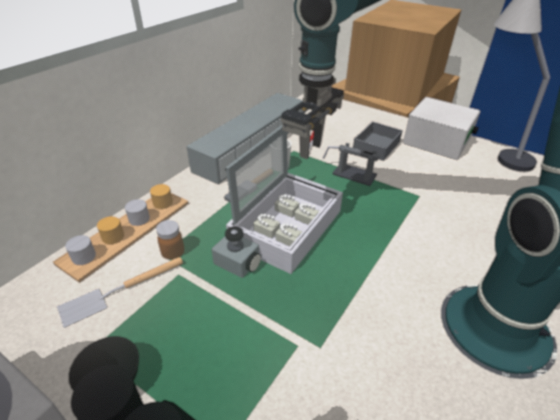

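Request:
servo_tool(offset=[[0,0,-3],[0,0,-6],[-4,1,-6],[-8,2,-6],[-12,3,-6],[-15,4,-6],[-17.6,4.4,-6],[-17.6,4.4,-6],[-17.6,4.4,-3],[-17.6,4.4,0],[-17.6,4.4,1.8],[-17.6,4.4,1.8],[-17.6,4.4,1.8]], spin=[0,0,0,0,0,0,0,0,0,0,0,0,0], fingers=[0,0,0,0,0,0,0,0,0,0,0,0,0])

```text
t: 24.87
ee_pos: [0.6887, -0.0107, 0.2207]
tool_rot: [-0.017, 1.0, 0.0, -0.002]
ft_force: [0.7, 0.1, 0.8]
width: 0.0003
```

```bash
python3 - <<'E'
from h import *
s=st(); snap('side','s16.png');snap('wrist','w16.png')
E
```

```text
t 24.87 tcp [ 0.6887 -0.0107  0.2207] rot [[-0.999, -0.035, -0.004], [-0.035, 0.999, -0.0], [0.004, 0.0, -1.0]] F [0.7 0.1 0.8] w 0.0003
```

View pics/s16.png

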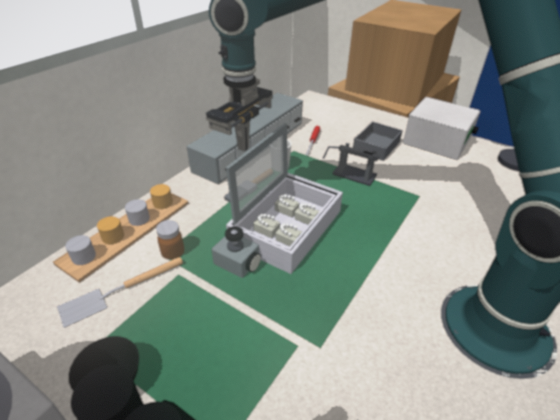

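View pics/w16.png

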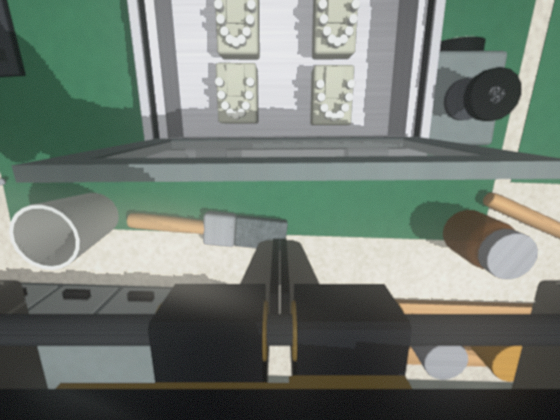

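Request:
servo_tool(offset=[[1.5,0,0],[3,0,0],[4,0,0],[4.8,0,0],[5.6,0,0],[6.4,0,0],[7.2,0,0],[8,0,0],[8.8,0,0],[9.6,0,0],[10.4,0,0],[10.4,0,-1],[10.4,0,-4],[10.4,0,-7],[10.4,0,-10],[10.4,0,-10]], spin=[0,0,0,0,0,0,0,0,0,0,0,0,0,0,0,0], fingers=[0,0,0,0,0,0,0,0,0,0,0,0,0,0,0,0])

```text
t: 26.3
ee_pos: [0.5883, -0.0128, 0.3292]
tool_rot: [-0.017, 1.0, -0.0, 0.004]
ft_force: [0.5, 0.2, 0.1]
width: 0.0004
```

```bash
python3 - <<'E'
from h import *
s=st(); snap('side','s17.png')
print(off([.583,.168,.16]))
E
```

```text
t 26.3 tcp [ 0.5883 -0.0128  0.3292] rot [[-0.999, -0.035, 0.009], [-0.035, 0.999, -0.0], [-0.009, -0.001, -1.0]] F [0.5 0.2 0.1] w 0.0004
[-0.1066173  18.14204528 16.62730242]
```

View pics/s17.png

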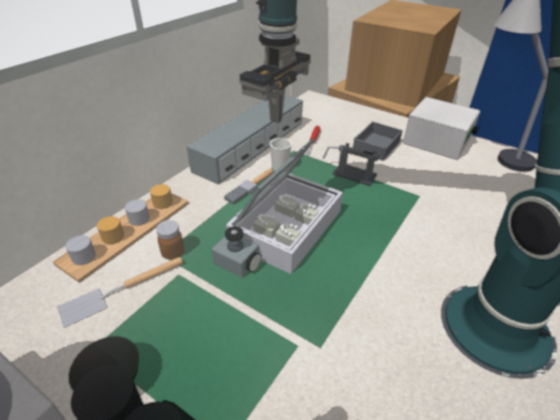

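The lid is sinking (edge near 270,180). I'll move above the plunger while it closes and then check it's fully shut.

Request:
servo_tool(offset=[[0,3,0],[0,6,0],[0,9,2],[0,12,4],[0,15,7],[0,18,10],[-0.1,18.1,13],[-0.1,18.1,16.6],[-0.1,18.1,16.6],[-0.1,18.1,16.6],[-0.1,18.1,16.6],[-0.1,18.1,16.6],[-0.1,18.1,16.6],[-0.1,18.1,16.6],[-0.1,18.1,16.6],[-0.1,18.1,16.6],[-0.1,18.1,16.6],[-0.1,18.1,16.6],[-0.1,18.1,16.6],[-0.1,18.1,16.6]], spin=[0,0,0,0,0,0,0,0,0,0,0,0,0,0,0,0,0,0,0,0], fingers=[0,0,0,0,0,0,0,0,0,0,0,0,0,0,0,0,0,0,0,0])

```text
t: 28.02
ee_pos: [0.5808, 0.167, 0.1565]
tool_rot: [-0.017, 1.0, -0.0, -0.0]
ft_force: [0.5, 0.3, 0.4]
width: 0.0002
```

Request:
servo_tool(offset=[[0,0,0],[0,0,0],[0,0,0],[0,0,0],[0,0,0],[0,0,0],[0,0,0],[0,0,0],[0,0,0],[0,0,0],[0,0,0],[0,0,0],[0,0,0],[0,0,0],[0,0,0],[0,0,0],[0,0,0],[0,0,0],[0,0,0],[0,0,0]], spin=[0,0,0,0,0,0,0,0,0,0,0,0,0,0,0,0,0,0,0,0], fingers=[0,0,0,0,0,0,0,0,0,0,0,0,0,0,0,0,0,0,0,0])

```text
t: 29.68
ee_pos: [0.5809, 0.167, 0.1565]
tool_rot: [-0.017, 1.0, -0.0, -0.0]
ft_force: [0.4, 0.9, 0.1]
width: 0.0004
```

Request:
servo_tool(offset=[[0,0,0],[0,0,0],[0,0,0],[0,0,0],[0,0,0],[0,0,0],[0,0,0],[0,0,0],[0,0,0],[0,0,0],[0,0,0],[0,0,0],[0,0,0],[0,0,0],[0,0,0],[0,0,0],[0,0,0],[0,0,0],[0,0,0],[0,0,0]], spin=[0,0,0,0,0,0,0,0,0,0,0,0,0,0,0,0,0,0,0,0], fingers=[0,0,0,0,0,0,0,0,0,0,0,0,0,0,0,0,0,0,0,0])

```text
t: 31.35
ee_pos: [0.5808, 0.1669, 0.1565]
tool_rot: [-0.017, 1.0, -0.0, -0.0]
ft_force: [-0.2, 0.0, 0.2]
width: 0.0005
```

```bash
python3 - <<'E'
from h import *
s=st(); snap('side','s18.png');
for l in ['lid_edge','plunger_top']:
    for d in finder.place_of('side',l): print(l,round(d['confidence'],2),toworld('side',d['point']).round(3))
snap('top','t18.png');
for l in ['lid_edge','plunger_top']:
    for d in finder.place_of('top',l): print(l,round(d['confidence'],2),toworld('top',d['point']).round(3))
snap('wrist','w18.png')
for l in ['plunger_top']:
    for d in finder.place_of('wrist',l): print(l,round(d['confidence'],2),toworld('wrist',d['point']).round(3))
E
```

```text
t 31.35 tcp [0.5808 0.1669 0.1565] rot [[-0.999, -0.034, -0.0], [-0.034, 0.999, -0.0], [0.0, -0.0, -1.0]] F [-0.2  0.   0.2] w 0.0005
lid_edge 0.57 [ 0.464 -0.016  0.061]
plunger_top 0.56 [0.579 0.169 0.104]
lid_edge 0.17 [ 0.504 -0.346  0.086]
plunger_top 0.98 [0.578 0.169 0.101]
plunger_top 0.43 [0.459 0.12  0.068]
```

View pics/s18.png

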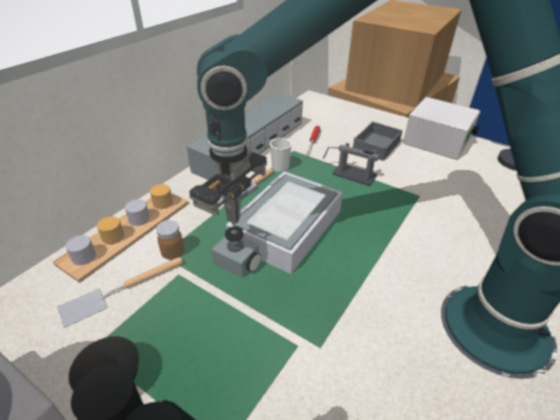

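View pics/w18.png

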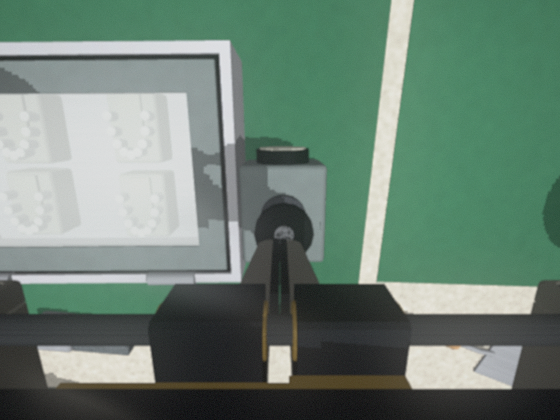

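Request:
servo_tool(offset=[[0,0.1,1.5],[0,0.1,3],[0,0.1,3.5],[0,0.1,4],[0,0.1,4.5],[0,0.1,5],[0,0.1,5.5],[0,0.1,5.9],[0,0.1,5.9],[0,0.1,5.9]], spin=[0,0,0,0,0,0,0,0,0,0], fingers=[0,0,0,0,0,0,0,0,0,0])

```text
t: 32.58
ee_pos: [0.5802, 0.1677, 0.0981]
tool_rot: [-0.017, 1.0, -0.001, -0.001]
ft_force: [-4.6, -2.2, 12.6]
width: 0.0007
```

Request:
servo_tool(offset=[[0,0,0.3],[0,0,0.5],[0,0,0.6],[0,0,0.6],[0,0,0.6]], spin=[0,0,0,0,0], fingers=[0,0,0,0,0])

```text
t: 33.0
ee_pos: [0.5803, 0.1677, 0.0943]
tool_rot: [-0.017, 1.0, -0.002, -0.0]
ft_force: [-9.2, -5.2, 26.2]
width: 0.0006
```

Request:
servo_tool(offset=[[0,0,-0.5],[0,0,-1.5],[0,0,-3],[0,0,-4.5],[0,0,-6.5],[0,0,-9],[0,0,-12],[0,0,-12]], spin=[0,0,0,0,0,0,0,0], fingers=[0,0,0,0,0,0,0,0])

```text
t: 33.67
ee_pos: [0.5831, 0.1697, 0.2169]
tool_rot: [-0.017, 1.0, 0.001, 0.004]
ft_force: [1.6, 0.6, 1.4]
width: 0.0007
```

```bash
python3 - <<'E'
from h import *
s=st(); print(s['joint_positions']); im=snap('side','s19.png');
for l in ['plunger_top']:
    for d in finder.place_of('side',l): print(l,round(d['confidence'],2),toworld('side',d['point']).round(3))
im=snap('top','t19.png')
for l in ['wand','wand_tip','rest','rest_seat','plunger_top']:
    for d in finder.place_of('top',l): print(l,round(d['confidence'],2),toworld('top',d['point']).round(3))
cv2.imwrite('pics/c19.png',cv2.resize(im[185:285,390:490,::-1],(500,500),interpolation=cv2.INTER_CUBIC))
E
```

```text
t 33.67 tcp [0.5831 0.1697 0.2169] rot [[-0.999, -0.035, 0.008], [-0.035, 0.999, 0.003], [-0.008, 0.002, -1.0]] F [1.6 0.6 1.4] w 0.0007
[ 0.26957514  0.56891302 -0.84107787  1.69627957  0.4732056   1.08339883
  0.8876795 ]
plunger_top 0.54 [0.582 0.168 0.104]
wand 0.76 [ 0.511 -0.342  0.079]
wand_tip 0.89 [ 0.621 -0.335  0.02 ]
rest 0.56 [ 0.505 -0.344 -0.002]
rest_seat 0.89 [ 0.503 -0.346  0.084]
```

View pics/s19.png

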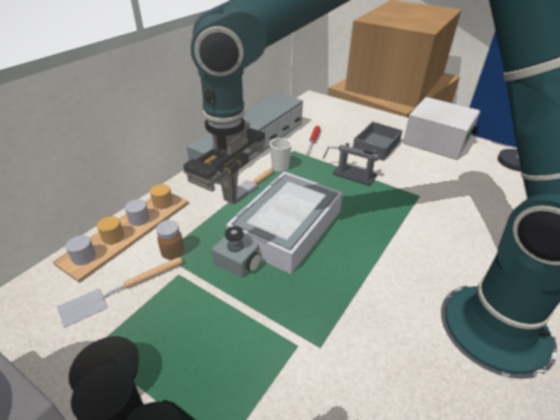

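View pics/c19.png

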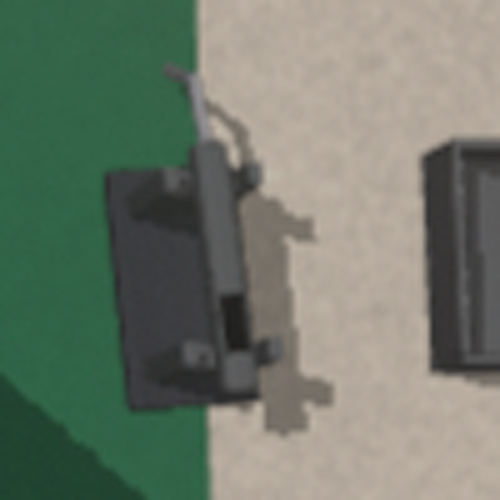

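Request:
servo_tool(offset=[[1,-4,0],[2,-8,0],[3,-12,0],[4,-16,0],[4,-20,0],[5,-24,0],[6,-28,0],[6,-32,0],[7,-36,0],[8,-40,0],[9,-44,0],[9.6,-48,0],[9.6,-51.2,0],[9.6,-51.2,0],[9.6,-51.2,0],[9.6,-51.2,0]], spin=[0,0,0,0,0,0,0,0,-2.5,-2.5,-2.5,-2.5,-2.5,-2.5,-2.5,-2.5], fingers=[5,5,5,5,5,5,5,5,5,5,5,5,5,5,5,5])

```text
t: 35.4
ee_pos: [0.5025, -0.3459, 0.211]
tool_rot: [-0.039, 0.999, 0.001, -0.0]
ft_force: [-0.1, 1.2, 0.2]
width: 0.0497
```

```bash
python3 - <<'E'
from h import *
s=st(); print(np.degrees(np.arctan2(*R.from_quat(s['tool_rot']).as_matrix()[[1,0],0])),np.round(s['joint_positions'],2)); snap('wrist','w20.png');
for l in ['wand','wand_tip','rest','rest_seat']:
    for d in finder.place_of('wrist',l): print(l,round(d['confidence'],2),toworld('wrist',d['point']).round(3))
E
```

```text
t 35.4 tcp [ 0.5025 -0.3459  0.211 ] rot [[-0.997, -0.079, -0.0], [-0.079, 0.997, 0.002], [0.0, 0.002, -1.0]] F [-0.1  1.2  0.2] w 0.0497
-175.4799887525052 [ 1.13  0.57 -0.8   1.69  0.45  1.08  1.83]
rest 0.65 [ 0.509 -0.347 -0.   ]
rest_seat 0.91 [ 0.505 -0.343  0.082]
```

View pics/w20.png

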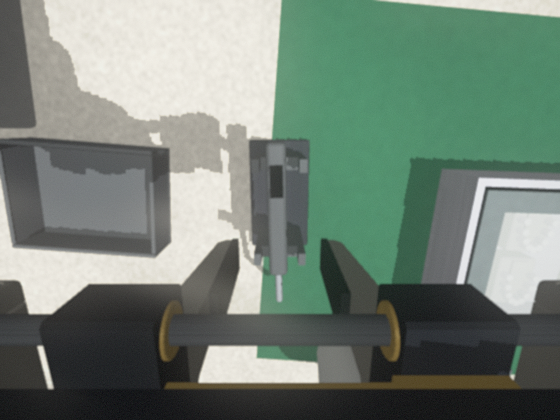

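```bash
python3 - <<'E'
from h import *
a=ray('wrist',278,145,.093);b=ray('wrist',278,272,.093);print(a,b,(a+b)/2,np.linalg.norm(b-a),np.degrees(np.arctan2(b[1]-a[1],b[0]-a[0])))
im=cv2.imread('pics/w20.png');cv2.imwrite('pics/c20.png',cv2.resize(im[130:310,220:340],(480,720))[:600])
# centerline fit: rows
g=cv2.cvtColor(im,cv2.COLOR_BGR2GRAY).astype(int)
for r in range(140,310,10): print(r,g[r,262:296].tolist())
c=(a+b)/2;print(off([c[0],c[1],.084]))
E
```

```text
[ 0.44272898 -0.35149129  0.093     ] [ 0.56504735 -0.34175703  0.093     ] [ 0.50388817 -0.34662416  0.093     ] 0.12270508617603983 4.550085000450336
140 [103, 100, 101, 101, 100, 101, 104, 103, 105, 98, 95, 97, 94, 92, 89, 87, 86, 89, 87, 88, 88, 87, 89, 92, 94, 89, 88, 86, 86, 88, 88, 86, 82, 87]
150 [85, 82, 83, 88, 98, 110, 120, 129, 133, 133, 134, 135, 136, 135, 137, 135, 134, 138, 137, 135, 132, 125, 115, 96, 83, 77, 74, 76, 74, 75, 77, 83, 84, 88]
160 [99, 101, 101, 97, 96, 107, 115, 124, 131, 131, 134, 133, 131, 137, 134, 133, 134, 135, 136, 136, 133, 122, 109, 106, 117, 119, 101, 97, 96, 94, 96, 94, 95, 95]
170 [95, 100, 97, 94, 94, 93, 95, 90, 75, 61, 59, 66, 60, 61, 62, 59, 60, 59, 62, 66, 90, 111, 117, 106, 103, 106, 108, 108, 107, 106, 106, 101, 103, 102]
180 [98, 97, 97, 94, 93, 99, 107, 99, 76, 60, 59, 60, 59, 58, 59, 59, 60, 57, 59, 61, 81, 107, 115, 104, 96, 91, 90, 92, 92, 89, 95, 90, 89, 94]
190 [95, 94, 99, 94, 95, 96, 97, 89, 74, 65, 57, 58, 58, 60, 59, 59, 61, 58, 57, 57, 73, 96, 114, 107, 97, 94, 91, 90, 94, 89, 92, 92, 90, 91]
200 [98, 99, 95, 94, 92, 92, 10
[... 1131 characters left out ...]
4, 105, 103, 112, 119, 129, 128, 129, 128, 132, 130, 129, 130, 133, 131, 130, 125, 121, 113, 112, 121, 121, 124, 125, 120, 122, 120, 120]
280 [157, 125, 125, 124, 126, 126, 123, 127, 126, 126, 122, 122, 123, 129, 152, 178, 192, 195, 188, 164, 135, 125, 121, 122, 123, 121, 122, 124, 125, 121, 121, 123, 123, 123]
290 [135, 125, 126, 129, 127, 125, 126, 126, 127, 125, 123, 125, 123, 127, 143, 167, 188, 192, 187, 163, 140, 122, 126, 124, 123, 123, 126, 122, 122, 124, 119, 122, 121, 121]
300 [129, 129, 125, 128, 128, 124, 127, 125, 128, 126, 125, 126, 128, 125, 137, 156, 177, 185, 184, 163, 138, 125, 122, 123, 123, 121, 120, 123, 120, 120, 125, 125, 124, 123]
[-0.08278211 -0.10031696 12.77873919]
```

View pics/c20.png

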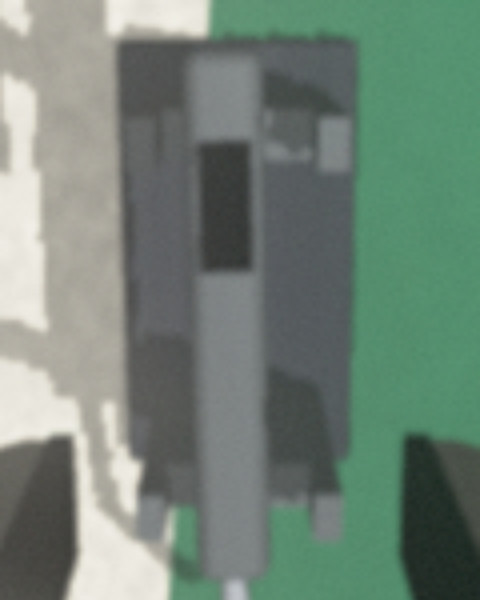

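Request:
servo_tool(offset=[[-0.2,-0.1,3],[-0.2,-0.1,6],[-0.2,-0.1,9],[-0.2,-0.1,11.5],[-0.2,-0.1,12.6],[-0.2,-0.1,12.6],[-0.2,-0.1,12.6],[-0.2,-0.1,12.6],[-0.2,-0.1,12.6],[-0.2,-0.1,12.6],[-0.2,-0.1,12.6],[-0.2,-0.1,12.6],[-0.2,-0.1,12.6],[-0.2,-0.1,12.6]], spin=[-1,-1,-1,-1,-1,-1,-1,-1,-1,-1,-1,-1,-1,-1], fingers=[5,5,5,5,5,5,0.5,0.5,0.5,0.5,0.5,0.5,0.5,0.5])

```text
t: 36.82
ee_pos: [0.505, -0.3483, 0.0866]
tool_rot: [-0.048, 0.999, -0.001, 0.0]
ft_force: [-1.9, -0.2, 6.4]
width: 0.0176
```

```bash
python3 - <<'E'
from h import *
s=st(); print(np.degrees(np.arctan2(*R.from_quat(s['tool_rot']).as_matrix()[[1,0],0])),np.round(s['joint_positions'],2)); snap('wrist','w21.png');
E
```

```text
t 36.82 tcp [ 0.505  -0.3483  0.0866] rot [[-0.995, -0.095, 0.001], [-0.095, 0.995, -0.001], [-0.001, -0.001, -1.0]] F [-1.9 -0.2  6.4] w 0.0176
-174.52971518811964 [ 1.05  0.72 -0.7   1.76  0.59  0.88  1.75]
```

View pics/w21.png

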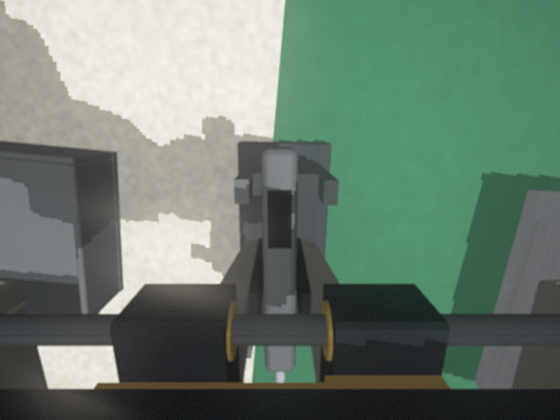

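Request:
servo_tool(offset=[[0,0,-1],[0,0,-3],[0,0,-6],[0,0,-9],[0,0,-11],[0,0,-11],[0,0,-11],[0,0,-11]], spin=[0,0,0,0,0,0,0,0], fingers=[0.5,0.5,0.5,0.5,0.5,0.5,0.5,0.5])

```text
t: 37.53
ee_pos: [0.5036, -0.3478, 0.1944]
tool_rot: [-0.048, 0.999, 0.0, -0.001]
ft_force: [0.7, -0.0, -1.7]
width: 0.0179
```

```bash
python3 - <<'E'
from h import *
s=st(); snap('side','s22.png');
for c in ['side','top']:
  if c=='top': snap('top','t22.png')
  for l in ['wand','wand_tip']:
    for d in finder.place_of(c,l): print(c,l,round(d['confidence'],2),toworld(c,d['point']).round(3))
E
```

```text
t 37.53 tcp [ 0.5036 -0.3478  0.1944] rot [[-0.995, -0.095, -0.002], [-0.095, 0.995, 0.001], [0.002, 0.001, -1.0]] F [ 0.7 -0.  -1.7] w 0.0179
side wand 0.62 [ 0.502 -0.351  0.195]
side wand_tip 0.62 [ 0.614 -0.334  0.137]
side wand_tip 0.51 [ 0.728 -0.248  0.002]
side wand_tip 0.26 [ 0.462 -0.014  0.065]
top wand 0.5 [ 0.509 -0.343  0.189]
top wand_tip 0.63 [ 0.621 -0.336  0.132]
```

View pics/s22.png

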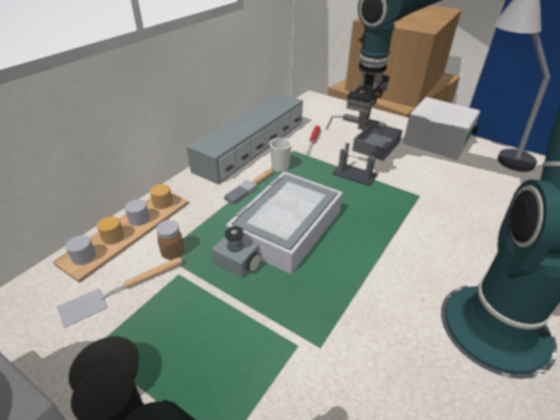

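Request:
servo_tool(offset=[[0,3,0],[0,6,0],[0,10,0],[0,14,0],[0,18,0],[0,22,0],[0,26,0],[-0.2,30,0],[-0.2,34,0],[-0.3,38,0],[-0.4,42,0],[-0.5,46,0],[-0.5,50,0],[-0.5,54,0],[-0.5,57,0],[-0.5,58.3,0],[-0.5,58.3,0],[-0.5,58.3,0],[-0.5,58.3,0],[-0.5,58.3,0]], spin=[3,8,14,20,26,32,38,44,50,56,62,68,74,80,86,91,93.5,93.5,93.5,93.5], fingers=[0.5,0.5,0.5,0.5,0.5,0.5,0.5,0.5,0.5,0.5,0.5,0.5,0.5,0.5,0.5,0.5,0.5,0.5,0.5,0.5])

```text
t: 39.5
ee_pos: [0.454, 0.2323, 0.1953]
tool_rot: [0.695, 0.719, -0.0, 0.0]
ft_force: [1.0, -0.6, -1.4]
width: 0.0175
```

```bash
python3 - <<'E'
from h import *
s=st(); print(np.degrees(np.arctan2(*R.from_quat(s['tool_rot']).as_matrix()[[1,0],0])),np.round(s['joint_positions'],2)); snap('side','s23.png');
L=['wand_tip','seam_start','seam_corner','seam_end','wand','chamber']
for c in ['side','top']:
  if c=='top': snap('top','t23.png')
  for l in L:
    for d in finder.place_of(c,l): print(c,l,round(d['confidence'],2),toworld(c,d['point']).round(4))
E
```

```text
t 39.5 tcp [0.454  0.2323 0.1953] rot [[-0.035, 0.999, -0.0], [0.999, 0.035, -0.0], [-0.0, -0.0, -1.0]] F [ 1.  -0.6 -1.4] w 0.0175
91.98930244648773 [ 0.    0.37 -0.65  1.95  0.28  0.92 -0.75]
side wand_tip 0.57 [0.4561 0.1193 0.1355]
side wand_tip 0.21 [0.4603 0.1173 0.0721]
side seam_start 0.61 [0.4594 0.116  0.0694]
side seam_corner 0.58 [ 0.4634 -0.1423  0.0691]
side seam_end 0.79 [ 0.623  -0.1344  0.0731]
side wand 0.87 [0.4517 0.2318 0.1947]
side chamber 0.71 [ 5.492e-01 -7.400e-03 -2.000e-04]
top wand_tip 0.65 [0.4623 0.1207 0.1318]
top seam_start 0.67 [0.4612 0.1189 0.0663]
top seam_corner 0.94 [ 0.471  -0.1405  0.0704]
top seam_end 0.97 [ 0.6249 -0.1382  0.0699]
top wand 0.36 [ 0.627  -0.1398  0.0688]
top chamber 0.82 [ 0.5488 -0.0075  0.007 ]
```

View pics/s23.png

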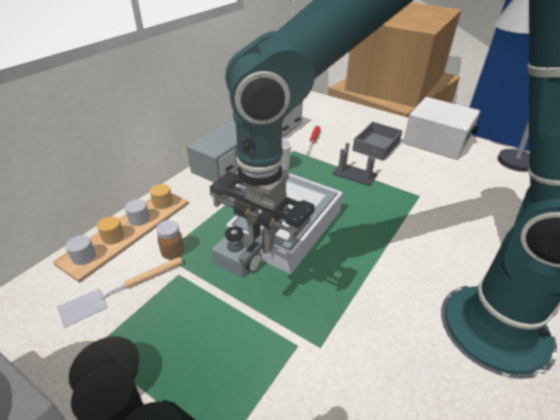

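View pics/t23.png

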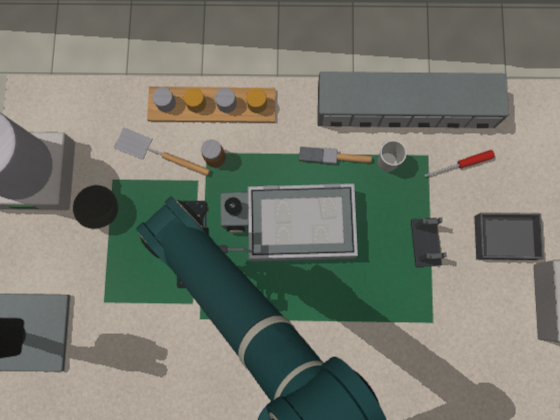

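```bash
cat > fit.py <<'E'
from h import *
from scipy.optimize import minimize
from scipy.ndimage import map_coordinates, gaussian_filter
def pts():
    t=np.linspace(-1,1,160);P=[]
    for s in (-1,1): P+= [(s*.085,.13*a,.07) for a in t]
    P+=[(.085*a,-.13,.07) for a in t]+[(.085*a,.13,.07) for a in t]
    return np.array(P)
P0=pts()
def world(p,P):
    c,s=np.cos(p[2]),np.sin(p[2]);return np.c_[p[0]+c*P[:,0]-s*P[:,1],p[1]+s*P[:,0]+c*P[:,1],P[:,2]]
def projm(cam,W):
    c=cams.camera_params(cam);T=np.linalg.inv(np.array(c['pose']));K=np.array(c['camera_matrix'])
    q=W@T[:3,:3].T+T[:3,3];q=q*[1,-1,-1];u=q@K.T;return u[:,:2]/u[:,2:]
def fit(cam,fn):
    g=gaussian_filter(cv2.cvtColor(cv2.imread('pics/'+fn),cv2.COLOR_BGR2GRAY).astype(float),.6)
    def f(p,sel=slice(None)):
        u=projm(cam,world(p,P0[sel]));return map_coordinates(g,[u[:,1],u[:,0]],order=1).mean()
    sel=slice(0,480) if cam=='top' else slice(None)
    best=min((minimize(f,x0,args=(sel,),method='Nelder-Mead',options=dict(initial_simplex=np.array(x0)+np.array([[0,0,0],[.006,0,0],[0,.006,0],[0,0,.03]]))) for x0 in [(.549+a,-.008+b,.038) for a in(-.004,0,.004) for b in (-.004,0,.004)]),key=lambda r:r.fun)
    print(cam,fn,best.x.round(4),best.fun);return best.x
if __name__=='__main__':
    a=fit('top','t19.png');b=fit('side','s19.png');fit('side','s22.png');fit('top','t22.png')
    for c,f,p in [('top','t19.png',a),('side','s22.png',b)]:
        im=cv2.imread('pics/'+f);k=4
        u=projm(c,world(p,P0));lo=np.floor(u.min(0)).astype(int)-12;hi=u.max(0).astype(int)+12
        z=cv2.resize(im[lo[1]:hi[1],lo[0]:hi[0]],None,fx=k,fy=k,interpolation=cv2.INTER_CUBIC)
        for q in ((u-lo+.5)*k)[::10]: cv2.circle(z,tuple(int(v) for v in q),1,(0,0,255),-1)
        cv2.imwrite(f'pics/fit_{c}.png',z)
E
python3 fit.py
```

```text
top t19.png [ 0.5493 -0.0073  0.0381] 70.08041688917982
side s19.png [ 0.5655 -0.0267  0.0295] 129.3971278879366
side s22.png [0.5645 0.0101 0.0433] 133.82765620262973Traceback (most recent call last):
  File "fit.py", line 23, in <module>
    a=fit('top','t19.png');b=fit('side','s19.png');fit('side','s22.png');fit('top','t22.png')
                                                                         ~~~^^^^^^^^^^^^^^^^^
  File "fit.py", line 20, in fit
    best=min((minimize(f,x0,args=(sel,),method='Nelder-Mead',options=dict(initial_simplex=np.array(x0)+np.array([[0,0,0],[.006,0,0],[0,.006,0],[0,0,.03]]))) for x0 in [(.549+a,-.008+b,.038) for a in(-.004,0,.004) for b in (-.004,0,.004)]),key=lambda r:r.fun)
  File "fit.py", line 20, in <genexpr>
    best=min((minimize(f,x0,args=(sel,),method='Nelder-Mead',options=dict(initial_simplex=np.array(x0)+np.array([[0,0,0],[.006,0,0],[0,.006,0],[0,0,.03]]))) for x0 in [(.549+a,-.008+b,.038) for a in(-.004,0,.004) for b in (-.004,0,.004)]),key=lambda r:r.fun)
              ~~~~~~~~^^^^^^^^^^^^^^^^^^^^^^^^^^^^^^^^^^^^^^^^^^^^^^^^^^^^^^^^^^^^^^^^^^^^^^^^^^^^^^^^^^^^^^^^^^^^^^^^^^^^^^^^^^^^^^^^^^^^^^^^^^^^^^^^^^^^^^
    res = _minimize_neldermead(fun, x0, args, callback, bounds=bounds,
                               **options)
    fxr = func(xr)
    fx = function(np.copy(x), *(wrapper_args + args))
  File "fit.py", line 18, in f
    u=projm(cam,world(p,P0[sel]));return map_coordinates(g,[u[:,1],u[:,0]],order=1).mean()
  File "fit.py", line 13, in projm
    c=cams.camera_params(cam);T=np.linalg.inv(np.array(c['pose']));K=np.array(c['camera_matrix'])
ValueError: time passes only in moves, steps and waits
```

```bash
sed -i 's/^def projm.*/import functools\n@functools.lru_cache\ndef cp(cam): return cams.camera_params(cam)\ndef projm(cam,W):/; s/    c=cams.camera_params(cam);T=np.linalg.inv/    c=cp(cam);T=np.linalg.inv/' fit.py
python3 - <<'E'
from fit import *
print(status.observe()['t'])
a=fit('top','t19.png');fit('top','t18.png')
for c,f,p in [('top','t19.png',a),('side','s22.png',a)]:
        im=cv2.imread('pics/'+f);k=5
        u=projm(c,world(p,P0));lo=np.floor(u.min(0)).astype(int)-12;hi=u.max(0).astype(int)+12
        z=cv2.resize(im[lo[1]:hi[1],lo[0]:hi[0]],None,fx=k,fy=k,interpolation=cv2.INTER_CUBIC)
        for q in ((u-lo+.5)*k)[::10]: cv2.circle(z,tuple(int(v) for v in q),1,(0,0,255),-1)
        cv2.imwrite(f'pics/fit_{c}.png',z)
E
```

```text
40.2
top t19.png [ 0.5493 -0.0073  0.0381] 70.08041688917982
top t18.png [ 0.549  -0.0073  0.0357] 74.09497241513704
```

View pics/fit_top.png

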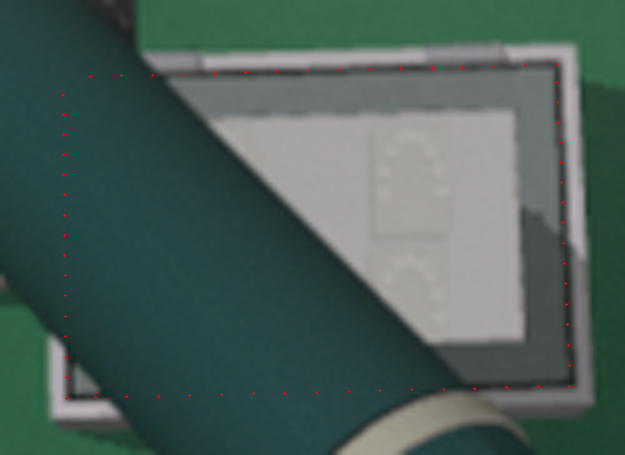

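View pics/fit_side.png

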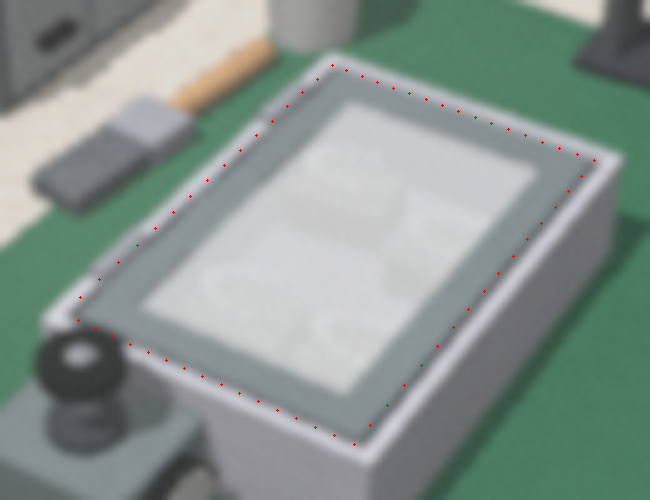

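```bash
python3 - <<'E'
from fit import *
import fit as F
for f in ['t22.png','t23.png']: F.fit('top',f)
# side: ridge filter (dark line)
g=cv2.cvtColor(cv2.imread('pics/s22.png'),cv2.COLOR_BGR2GRAY).astype(float)
from scipy.ndimage import gaussian_laplace
for s in (1.0,1.5):
    l=-gaussian_laplace(g,s)
    f=lambda p:(lambda u:map_coordinates(l,[u[:,1],u[:,0]],order=1).mean())(projm('side',world(p,P0[:320] if 0 else P0)))
    rs=[minimize(f,x0,method='Nelder-Mead',options=dict(initial_simplex=np.array(x0)+np.array([[0,0,0],[.004,0,0],[0,.004,0],[0,0,.02]]))) for x0 in [(.549+a,-.008+b,.038) for a in(-.004,0,.004) for b in (-.004,0,.004)]]
    for r in sorted(rs,key=lambda r:r.fun)[:2]: print(r.x.round(4),r.fun)
E
```

```text
top t22.png [ 0.5497 -0.0074  0.0425] 77.77822243758793
top t23.png [ 0.5497 -0.0074  0.0429] 82.28295156454196
[0.5465 0.0054 0.0419] -6.969055757373113
[0.5465 0.0054 0.0419] -6.968943715248841
[0.5467 0.0068 0.0418] -3.0806600078985458
[0.5467 0.0068 0.0419] -3.080657432538659
```

Request:
servo_tool(offset=[[0,0,2],[0,0,4],[0,0,5.3],[0,0,5.8],[0,0,5.8],[0,0,5.8]], spin=[0,0,0,0,0,0], fingers=[0.5,0.5,0.5,0.5,0.5,0.5])

```text
t: 40.7
ee_pos: [0.4541, 0.2333, 0.1379]
tool_rot: [0.695, 0.719, 0.0, -0.0]
ft_force: [0.6, -0.5, -1.7]
width: 0.018
```

```bash
python3 - <<'E'
from h import *
s=st()
for c in ['side','top']:
  im=snap(c,c[0]+'24.png')
  for l in ['wand_tip','seam_start','wand']:
    for d in finder.place_of(c,l): print(c,l,round(d['confidence'],2),toworld(c,d['point']).round(4))
  u,v=proj(c,[.4589,.1188,.07]).round().astype(int);print(c,u,v)
  cv2.imwrite(f'pics/z24{c}.png',cv2.resize(im[v-30:v+30,u-30:u+30,::-1],(420,420),interpolation=cv2.INTER_CUBIC))
cv2.imwrite('pics/z24.png',np.hstack([cv2.imread('pics/z24side.png'),cv2.imread('pics/z24top.png')])[:, :800])
E
```

```text
t 40.7 tcp [0.4541 0.2333 0.1379] rot [[-0.035, 0.999, 0.0], [0.999, 0.035, 0.0], [0.0, 0.0, -1.0]] F [ 0.6 -0.5 -1.7] w 0.018
side seam_start 0.57 [0.458  0.1207 0.0711]
side seam_start 0.26 [ 0.7255 -0.246  -0.0011]
side wand 0.53 [0.4543 0.2333 0.1378]
side 289 249
top wand_tip 0.48 [0.4623 0.1216 0.0719]
top seam_start 0.57 [0.4574 0.1147 0.0666]
top seam_start 0.44 [0.5815 0.1665 0.0954]
top 252 254
```

View pics/z24.png

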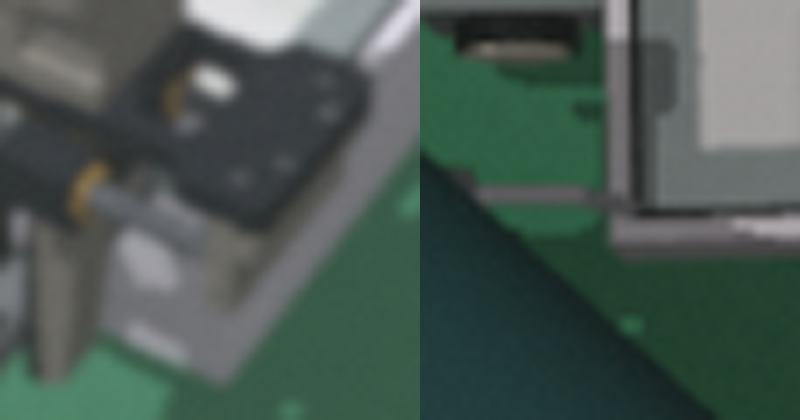

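```bash
python3 - <<'E'
from fit import *
im=cv2.imread('pics/t24.png');u0,v0=252,254;k=12
z=cv2.resize(im[v0-22:v0+22,u0-22:u0+22],None,fx=k,fy=k,interpolation=cv2.INTER_CUBIC)
z2=z.copy()
def dot(P,col):
    q=projm('top',np.array([P]))[0];cv2.circle(z2,(int((q[0]-u0+22.5)*k),int((q[1]-v0+22.5)*k)),3,col,-1)
for q in world([.5493,-.0075,.0418],P0): dot(q,(0,0,255))
th=np.radians(-88)
d=np.array([np.cos(th),np.sin(th)]);C=np.array([.4541,.2333])
for r,h in [(.065,.1353),(.08,.1353),(.09,.1353),(.1,.1353),(.115,.1353),(.115,.12),(.115,.1),(.115,.0773)]:
    p=C+d*r; dot([p[0],p[1],h],(0,255,255) if h>.08 else (255,0,255))
cv2.imwrite('pics/z25.png',np.hstack([z,z2])[:,:1056]); cv2.imwrite('pics/z25.png',cv2.resize(cv2.imread('pics/z25.png'),(800,400)))
E
```

```text
(no output)
```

View pics/z25.png

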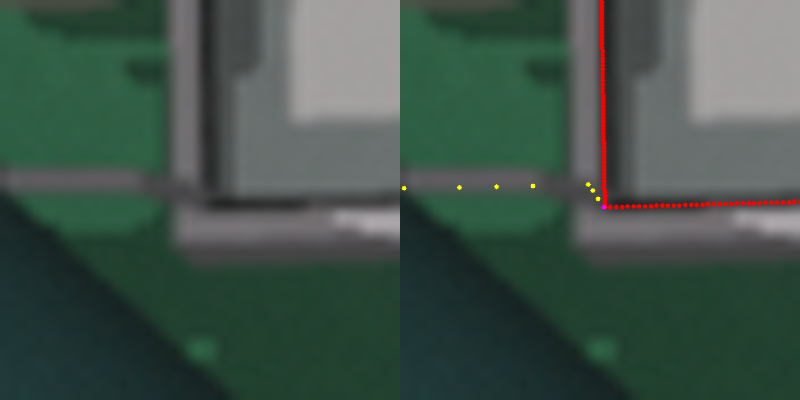

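Request:
servo_tool(offset=[[0.1,0,0.1],[0.1,0,0.2],[0.1,0,0.3],[0.1,0,0.3],[-0.07,0,0.3],[-0.23,0,0.3],[-0.4,0,0.3],[-0.57,0,0.3],[-0.73,0,0.3],[-0.9,0,0.3],[-1.07,0.01,0.3],[-1.23,0.01,0.3],[-1.4,0.01,0.3],[-1.57,0.01,0.3],[-1.73,0.01,0.3],[-1.9,0.01,0.3],[-2.07,0.02,0.3],[-2.23,0.02,0.3],[-2.4,0.02,0.3],[-2.57,0.02,0.3]], spin=[0,0,0,0,0,0,0,0,0,0,0,0,0,0,0,0,0,0,0,0], fingers=[0.5,0.5,0.5,0.5,0.5,0.5,0.5,0.5,0.5,0.5,0.5,0.5,0.5,0.5,0.5,0.5,0.5,0.5,0.5,0.5])

```text
t: 42.77
ee_pos: [0.4551, 0.2071, 0.1346]
tool_rot: [0.695, 0.719, -0.0, 0.0]
ft_force: [-0.1, 0.4, -0.4]
width: 0.0179
```

Request:
servo_tool(offset=[[-0.17,0,0],[-0.33,0,0],[-0.5,0,0],[-0.67,0,0],[-0.83,0.01,0],[-1.0,0.01,0],[-1.17,0.01,0],[-1.33,0.01,0],[-1.5,0.01,0],[-1.67,0.01,0],[-1.83,0.01,0],[-2.0,0.01,0],[-2.17,0.02,0],[-2.33,0.02,0],[-2.5,0.02,0],[-2.67,0.02,0],[-2.83,0.02,0],[-3.0,0.02,0],[-3.17,0.02,0],[-3.33,0.02,0]], spin=[0,0,0,0,0,0,0,0,0,0,0,0,0,0,0,0,0,0,0,0], fingers=[0.5,0.5,0.5,0.5,0.5,0.5,0.5,0.5,0.5,0.5,0.5,0.5,0.5,0.5,0.5,0.5,0.5,0.5,0.5,0.5])

```text
t: 44.43
ee_pos: [0.4564, 0.1738, 0.1346]
tool_rot: [0.695, 0.719, -0.0, 0.0]
ft_force: [0.0, -0.1, -1.8]
width: 0.0178
```

```bash
cat > z.py <<'E'
from fit import *
import sys
def zoom(tag,d=(.035,-.999)):
    s=st();im=snap('top',tag+'.png')[:,:,::-1].copy()
    C=np.array(s['ee_pos'][:2]);M=R.from_quat(s['tool_rot']).as_matrix();d=-M[:2,0];tip=C+d*.115;h=s['ee_pos'][2]-.061
    print('tip est',tip.round(4),h)
    u0,v0=projm('top',np.array([[tip[0],tip[1],.07]]))[0].round().astype(int);k=12
    z=cv2.resize(im[v0-22:v0+22,u0-22:u0+22],None,fx=k,fy=k,interpolation=cv2.INTER_CUBIC);z2=z.copy()
    def dot(P,col):
        q=projm('top',np.array([P]))[0];cv2.circle(z2,(int((q[0]-u0+22.5)*k),int((q[1]-v0+22.5)*k)),3,col,-1)
    for q in world([.5493,-.0075,.0418],P0): dot(q,(0,0,255))
    for r in (.08,.09,.1,.115): dot([*(C+d*r),s['ee_pos'][2]-.003],(0,255,255))
    dot([*tip,h],(255,0,255))
    cv2.imwrite('pics/z_'+tag+'.png',cv2.resize(np.hstack([z,z2]),(800,400)))
zoom(sys.argv[1])
E
python3 z.py t26
```

```text
t 44.43 tcp [0.4564 0.1738 0.1346] rot [[-0.034, 0.999, -0.0], [0.999, 0.034, -0.0], [-0.0, -0.0, -1.0]] F [ 0.  -0.1 -1.8] w 0.0178
tip est [0.4604 0.0589] 0.07356093814686873
```

View pics/z_t26.png

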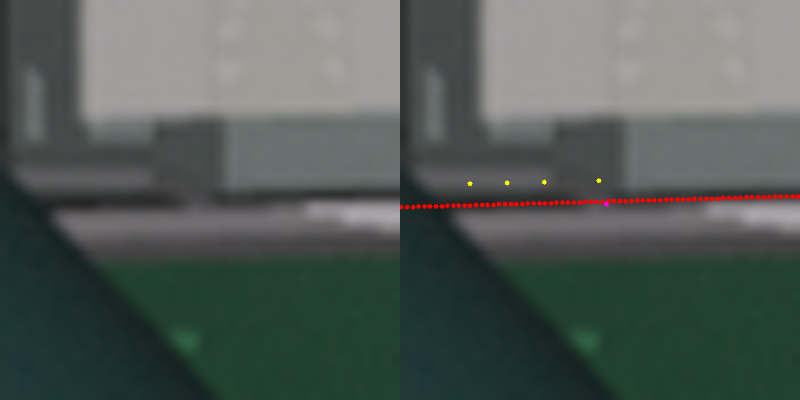

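Request:
servo_tool(offset=[[-0.17,0,0],[-0.33,0,0],[-0.5,0,0],[-0.67,0.01,0],[-0.83,0.01,0],[-1.0,0.01,0],[-1.17,0.01,0],[-1.33,0.01,0],[-1.5,0.01,0],[-1.67,0.02,0],[-1.83,0.02,0],[-2.0,0.02,0],[-2.17,0.02,0],[-2.33,0.02,0],[-2.5,0.02,0],[-2.67,0.03,0],[-2.83,0.03,0],[-3.0,0.03,0],[-3.17,0.03,0],[-3.33,0.03,0]], spin=[0,0,0,0,0,0,0,0,0,0,0,0,0,0,0,0,0,0,0,0], fingers=[0.5,0.5,0.5,0.5,0.5,0.5,0.5,0.5,0.5,0.5,0.5,0.5,0.5,0.5,0.5,0.5,0.5,0.5,0.5,0.5])

```text
t: 46.15
ee_pos: [0.4579, 0.1405, 0.1346]
tool_rot: [0.695, 0.719, 0.0, 0.0]
ft_force: [-0.8, -0.1, -1.5]
width: 0.0178
```

Request:
servo_tool(offset=[[-0.17,0,0],[-0.33,0,0],[-0.5,0,0],[-0.67,0.01,0],[-0.83,0.01,0],[-1.0,0.01,0],[-1.17,0.01,0],[-1.33,0.01,0],[-1.5,0.01,0],[-1.67,0.02,0],[-1.83,0.02,0],[-2.0,0.02,0],[-2.17,0.02,0],[-2.33,0.02,0],[-2.5,0.02,0],[-2.67,0.03,0],[-2.83,0.03,0],[-3.0,0.03,0],[-3.17,0.03,0],[-3.33,0.03,0]], spin=[0,0,0,0,0,0,0,0,0,0,0,0,0,0,0,0,0,0,0,0], fingers=[0.5,0.5,0.5,0.5,0.5,0.5,0.5,0.5,0.5,0.5,0.5,0.5,0.5,0.5,0.5,0.5,0.5,0.5,0.5,0.5])

```text
t: 47.82
ee_pos: [0.4593, 0.1073, 0.1346]
tool_rot: [0.695, 0.719, -0.0, 0.0]
ft_force: [0.0, -0.3, -0.9]
width: 0.018
```

Request:
servo_tool(offset=[[-0.17,0,0],[-0.33,0,0],[-0.5,0,0],[-0.67,0.01,0],[-0.83,0.01,0],[-1.0,0.01,0],[-1.17,0.01,0],[-1.33,0.01,0],[-1.5,0.01,0],[-1.67,0.02,0],[-1.83,0.02,0],[-2.0,0.02,0],[-2.17,0.02,0],[-2.33,0.02,0],[-2.5,0.02,0],[-2.67,0.03,0],[-2.83,0.03,0],[-3.0,0.03,0],[-3.17,0.03,0],[-3.33,0.03,0]], spin=[0,0,0,0,0,0,0,0,0,0,0,0,0,0,0,0,0,0,0,0], fingers=[0.5,0.5,0.5,0.5,0.5,0.5,0.5,0.5,0.5,0.5,0.5,0.5,0.5,0.5,0.5,0.5,0.5,0.5,0.5,0.5])

```text
t: 49.48
ee_pos: [0.4607, 0.074, 0.1346]
tool_rot: [0.695, 0.719, -0.0, 0.0]
ft_force: [0.5, -0.3, -1.2]
width: 0.0176
```

```bash
python3 z.py t27
```

```text
t 49.48 tcp [0.4607 0.074  0.1346] rot [[-0.034, 0.999, -0.0], [0.999, 0.034, -0.0], [-0.0, -0.0, -1.0]] F [ 0.5 -0.3 -1.2] w 0.0176
tip est [ 0.4647 -0.0409] 0.07355090280079854
```

View pics/z_t27.png

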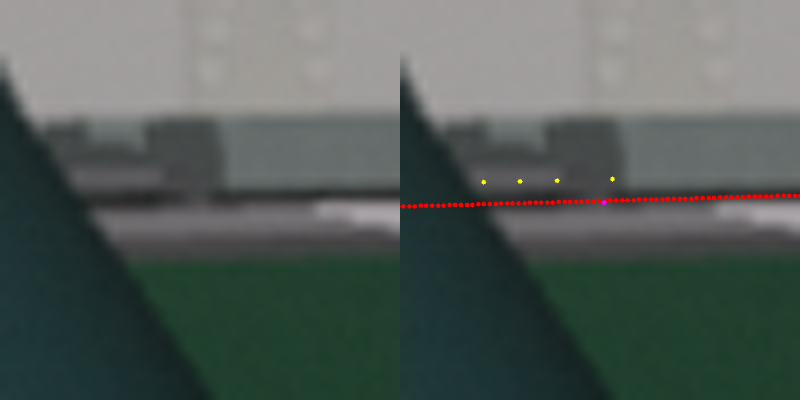

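Request:
servo_tool(offset=[[-0.17,0,0],[-0.33,0,0],[-0.5,0,0],[-0.67,0.01,0],[-0.83,0.01,0],[-1.0,0.01,0],[-1.17,0.01,0],[-1.33,0.01,0],[-1.5,0.01,0],[-1.67,0.02,0],[-1.83,0.02,0],[-2.0,0.02,0],[-2.17,0.02,0],[-2.33,0.02,0],[-2.5,0.02,0],[-2.67,0.03,0],[-2.83,0.03,0],[-3.0,0.03,0],[-3.17,0.03,0],[-3.33,0.03,0]], spin=[0,0,0,0,0,0,0,0,0,0,0,0,0,0,0,0,0,0,0,0], fingers=[0.5,0.5,0.5,0.5,0.5,0.5,0.5,0.5,0.5,0.5,0.5,0.5,0.5,0.5,0.5,0.5,0.5,0.5,0.5,0.5])

```text
t: 51.2
ee_pos: [0.4622, 0.0408, 0.1346]
tool_rot: [0.695, 0.719, -0.0, 0.0]
ft_force: [0.1, 0.6, -1.7]
width: 0.0179
```

Request:
servo_tool(offset=[[-0.17,0,0],[-0.33,0,0],[-0.5,0,0],[-0.67,0.01,0],[-0.83,0.01,0],[-1.0,0.01,0],[-1.17,0.01,0],[-1.33,0.01,0],[-1.5,0.01,0],[-1.67,0.02,0],[-1.83,0.02,0],[-2.0,0.02,0],[-2.17,0.02,0],[-2.33,0.02,0],[-2.5,0.02,0],[-2.67,0.03,0],[-2.83,0.03,0],[-3.0,0.03,0],[-3.17,0.03,0],[-3.33,0.03,0]], spin=[0,0,0,0,0,0,0,0,0,0,0,0,0,0,0,0,0,0,0,0], fingers=[0.5,0.5,0.5,0.5,0.5,0.5,0.5,0.5,0.5,0.5,0.5,0.5,0.5,0.5,0.5,0.5,0.5,0.5,0.5,0.5])

```text
t: 52.87
ee_pos: [0.4636, 0.0075, 0.1346]
tool_rot: [0.695, 0.719, -0.0, 0.0]
ft_force: [-0.6, -0.3, -2.0]
width: 0.0177
```

Request:
servo_tool(offset=[[-0.17,0,0],[-0.33,0,0],[-0.5,0,0],[-0.67,0.01,0],[-0.83,0.01,0],[-1.0,0.01,0],[-1.17,0.01,0],[-1.33,0.01,0],[-1.5,0.01,0],[-1.67,0.02,0],[-1.83,0.02,0],[-2.0,0.02,0],[-2.17,0.02,0],[-2.33,0.02,0],[-2.5,0.02,0],[-2.67,0.03,0],[-2.83,0.03,0],[-3.0,0.03,0],[-3.17,0.03,0]], spin=[0,0,0,0,0,0,0,0,0,0,0,0,0,0,0,0,0,0,0], fingers=[0.5,0.5,0.5,0.5,0.5,0.5,0.5,0.5,0.5,0.5,0.5,0.5,0.5,0.5,0.5,0.5,0.5,0.5,0.5])

```text
t: 54.45
ee_pos: [0.465, -0.0242, 0.1346]
tool_rot: [0.695, 0.719, -0.0, -0.0]
ft_force: [0.6, 0.1, -1.6]
width: 0.0177
```

```bash
python3 z.py t28
```

```text
t 54.45 tcp [ 0.465  -0.0242  0.1346] rot [[-0.034, 0.999, -0.0], [0.999, 0.034, -0.0], [-0.0, -0.0, -1.0]] F [ 0.6  0.1 -1.6] w 0.0177
tip est [ 0.469  -0.1391] 0.07355880047493951
```

View pics/z_t28.png

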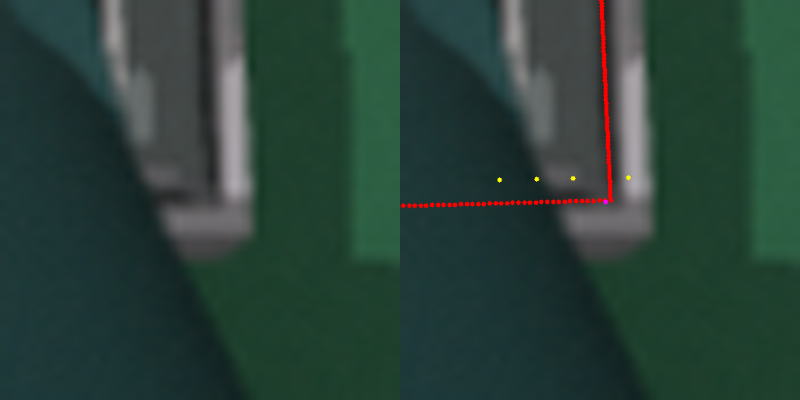

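Request:
servo_tool(offset=[[-0.15,0,0],[-0.28,0.02,0],[-0.28,0.17,0],[-0.28,0.33,0],[-0.28,0.5,0],[-0.28,0.67,0],[-0.28,0.83,0],[-0.28,1.0,0],[-0.27,1.17,0],[-0.27,1.33,0],[-0.27,1.5,0],[-0.27,1.67,0],[-0.27,1.83,0],[-0.27,2.0,0],[-0.26,2.17,0],[-0.26,2.33,0],[-0.26,2.5,0],[-0.26,2.67,0],[-0.26,2.83,0],[-0.26,3.0,0]], spin=[0,0,0,0,0,0,0,0,0,0,0,0,0,0,0,0,0,0,0,0], fingers=[0.5,0.5,0.5,0.5,0.5,0.5,0.5,0.5,0.5,0.5,0.5,0.5,0.5,0.5,0.5,0.5,0.5,0.5,0.5,0.5])

```text
t: 56.17
ee_pos: [0.4952, -0.0256, 0.1345]
tool_rot: [0.695, 0.719, -0.0, 0.0]
ft_force: [-0.0, -0.6, -2.2]
width: 0.0179
```

Request:
servo_tool(offset=[[0,0.17,0],[0,0.33,0],[0,0.5,0],[0,0.67,0],[0.01,0.83,0],[0.01,1.0,0],[0.01,1.17,0],[0.01,1.33,0],[0.01,1.5,0],[0.01,1.67,0],[0.01,1.83,0],[0.02,2.0,0],[0.02,2.17,0],[0.02,2.33,0],[0.02,2.5,0],[0.02,2.67,0],[0.02,2.83,0],[0.02,3.0,0],[0.03,3.17,0],[0.03,3.33,0]], spin=[0,0,0,0,0,0,0,0,0,0,0,0,0,0,0,0,0,0,0,0], fingers=[0.5,0.5,0.5,0.5,0.5,0.5,0.5,0.5,0.5,0.5,0.5,0.5,0.5,0.5,0.5,0.5,0.5,0.5,0.5,0.5])

```text
t: 57.83
ee_pos: [0.5285, -0.0241, 0.1345]
tool_rot: [0.695, 0.719, -0.0, -0.0]
ft_force: [0.3, 0.1, -0.3]
width: 0.0176
```

```bash
python3 z.py t29
```

```text
t 57.83 tcp [ 0.5285 -0.0241  0.1345] rot [[-0.034, 0.999, -0.0], [0.999, 0.034, -0.0], [-0.0, -0.0, -1.0]] F [ 0.3  0.1 -0.3] w 0.0176
tip est [ 0.5325 -0.1391] 0.07354159058576312
```

View pics/z_t29.png

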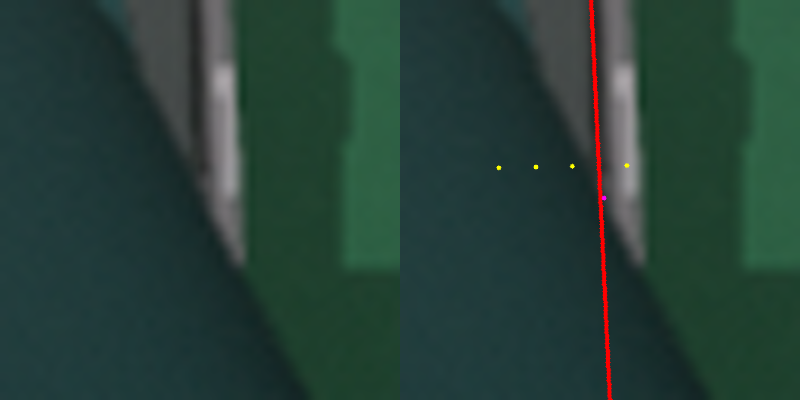

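Request:
servo_tool(offset=[[0,0.17,0],[0,0.33,0],[0,0.5,0],[0,0.67,0],[0.01,0.83,0],[0.01,1.0,0],[0.01,1.17,0],[0.01,1.33,0],[0.01,1.5,0],[0.01,1.67,0],[0.01,1.83,0],[0.02,2.0,0],[0.02,2.17,0],[0.02,2.33,0],[0.02,2.5,0],[0.02,2.67,0],[0.02,2.83,0],[0.02,3.0,0],[0.03,3.17,0],[0.03,3.33,0]], spin=[0,0,0,0,0,0,0,0,0,0,0,0,0,0,0,0,0,0,0,0], fingers=[0.5,0.5,0.5,0.5,0.5,0.5,0.5,0.5,0.5,0.5,0.5,0.5,0.5,0.5,0.5,0.5,0.5,0.5,0.5,0.5])

```text
t: 59.55
ee_pos: [0.5618, -0.0227, 0.1345]
tool_rot: [0.695, 0.719, -0.0, -0.0]
ft_force: [0.1, -0.0, -2.1]
width: 0.0178
```

Request:
servo_tool(offset=[[0,0.17,0],[0,0.33,0],[0,0.5,0],[0,0.67,0],[0.01,0.83,0],[0.01,1.0,0],[0.01,1.17,0],[0.01,1.33,0],[0.01,1.5,0],[0.01,1.67,0],[0.01,1.83,0],[0.02,2.0,0],[0.02,2.17,0],[0.02,2.33,0],[0.02,2.5,0],[0.02,2.67,0],[0.02,2.83,0],[0.02,3.0,0],[0.03,3.17,0],[0.03,3.33,0]], spin=[0,0,0,0,0,0,0,0,0,0,0,0,0,0,0,0,0,0,0,0], fingers=[0.5,0.5,0.5,0.5,0.5,0.5,0.5,0.5,0.5,0.5,0.5,0.5,0.5,0.5,0.5,0.5,0.5,0.5,0.5,0.5])

```text
t: 61.22
ee_pos: [0.5951, -0.0212, 0.1346]
tool_rot: [0.695, 0.719, -0.0, -0.0]
ft_force: [0.3, 0.5, -1.3]
width: 0.0177
```

Request:
servo_tool(offset=[[0,0.17,0],[0,0.33,0],[0,0.5,0],[0,0.67,0],[0.01,0.83,0],[0.01,1.0,0],[0.01,1.17,0],[0.01,1.33,0],[0.01,1.5,0],[0.01,1.67,0],[0.01,1.83,0],[0.02,2.0,0],[0.02,2.17,0],[0.02,2.33,0],[0.02,2.5,0],[0.02,2.67,0],[0.02,2.83,0],[0.02,2.9,0],[0.02,2.9,0]], spin=[0,0,0,0,0,0,0,0,0,0,0,0,0,0,0,0,0,0,0], fingers=[0.5,0.5,0.5,0.5,0.5,0.5,0.5,0.5,0.5,0.5,0.5,0.5,0.5,0.5,0.5,0.5,0.5,0.5,0.5])

```text
t: 62.8
ee_pos: [0.624, -0.02, 0.1345]
tool_rot: [0.695, 0.719, 0.0, -0.0]
ft_force: [0.4, 0.4, -1.9]
width: 0.0179
```

```bash
python3 z.py t30; python3 - <<'E'
from h import *
snap('side','s30.png')
for l in ['wand_tip','seam_end']:
    for d in finder.place_of('side',l): print(l,round(d['confidence'],2),toworld('side',d['point']).round(4))
E
```

```text
t 62.8 tcp [ 0.624  -0.02    0.1345] rot [[-0.034, 0.999, 0.0], [0.999, 0.034, 0.0], [0.0, 0.0, -1.0]] F [ 0.4  0.4 -1.9] w 0.0179
tip est [ 0.628  -0.1349] 0.0735271524089568
wand_tip 0.47 [ 0.6253 -0.1354  0.0727]
seam_end 0.61 [ 0.6209 -0.135   0.0742]
```

View pics/z_t30.png

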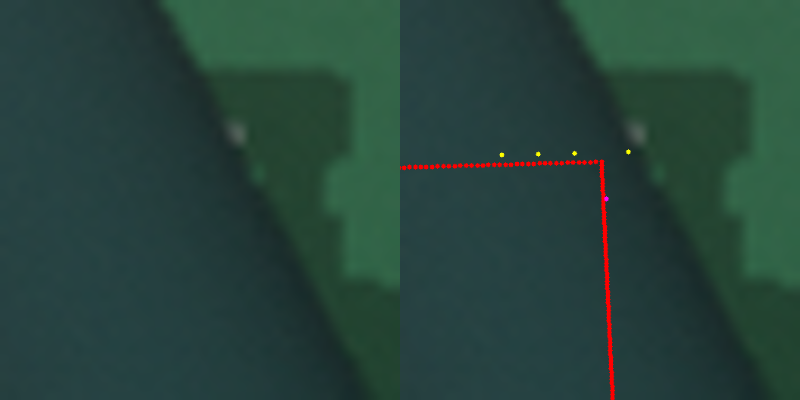

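View pics/s30.png

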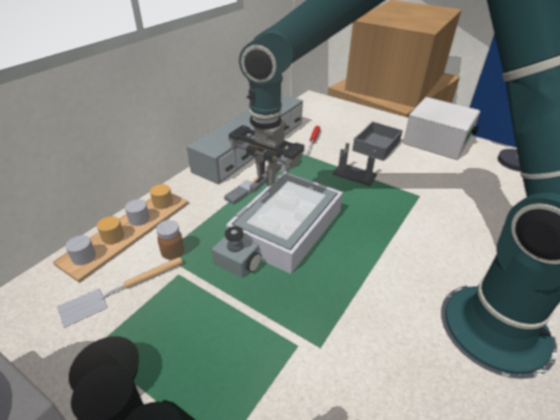

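Request:
servo_tool(offset=[[0,0,-3],[0,0,-6],[-2,-0.5,-7],[-4,-1.5,-7],[-7,-2.5,-7],[-10,-4,-7],[-13,-5,-7],[-16,-6.5,-7],[-19,-7.5,-7],[-22,-9,-7],[-25,-10,-7],[-28,-11,-7],[-30,-12,-7],[-32,-13,-7],[-32.4,-13.1,-7],[-32.4,-13.1,-7],[-32.4,-13.1,-7],[-32.4,-13.1,-7],[-32.4,-13.1,-7],[-32.4,-13.1,-7]], spin=[0,0,-4,-10,-16,-23,-30,-37,-44,-51,-58,-65,-72,-79,-86,-92,-93.5,-93.5,-93.5,-93.5], fingers=[0.5,0.5,0.5,0.5,0.5,0.5,0.5,0.5,0.5,0.5,0.5,0.5,0.5,0.5,0.5,0.5,0.5,0.5,0.5,0.5])

```text
t: 64.67
ee_pos: [0.5043, -0.3479, 0.2047]
tool_rot: [-0.047, 0.999, -0.0, -0.0]
ft_force: [-0.1, -0.0, -0.7]
width: 0.0181
```

```bash
python3 - <<'E'
from h import *
s=st(); print(np.degrees(np.arctan2(*R.from_quat(s['tool_rot']).as_matrix()[[1,0],0])));print(off([.505,-.3475,.088])); snap('wrist','w31.png');snap('top','t31.png')
for c in ['top']:
  for l in ['wand','wand_tip','rest_seat','rest']:
    for d in finder.place_of(c,l): print(l,round(d['confidence'],2),toworld(c,d['point']).round(4))
E
```

```text
t 64.67 tcp [ 0.5043 -0.3479  0.2047] rot [[-0.996, -0.094, -0.0], [-0.094, 0.996, -0.0], [0.0, -0.0, -1.0]] F [-0.1 -0.  -0.7] w 0.0181
-174.57783346861177
[-0.07169876  0.03623017 11.67060493]
wand 0.83 [ 0.5084 -0.3396  0.2008]
wand 0.56 [ 0.6188 -0.3353  0.1403]
wand 0.32 [0.5809 0.1668 0.0961]
wand_tip 0.8 [ 0.6215 -0.3373  0.1414]
wand_tip 0.6 [0.4588 0.1165 0.0658]
wand_tip 0.23 [ 0.4716 -0.143   0.0699]
rest_seat 0.74 [ 0.5066 -0.3473  0.084 ]
rest 0.79 [ 0.5077 -0.3425 -0.0026]
```

View pics/w31.png

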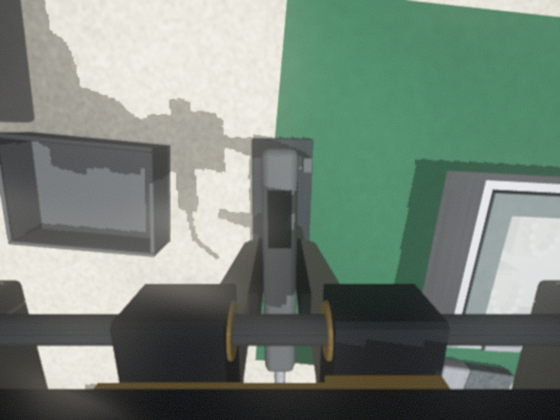

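Request:
servo_tool(offset=[[-0.1,0,3],[-0.1,0,6],[-0.1,0,8.5],[-0.1,0,10],[-0.1,0,10.8],[-0.1,0,11.4],[-0.1,0,11.75],[-0.1,0,11.75],[-0.1,0,11.75],[-0.1,0,11.75]], spin=[0,0,0,0,0,0,0,0,0,0], fingers=[0.5,0.5,0.5,0.5,0.5,0.5,0.5,0.5,0.5,0.5])

```text
t: 65.8
ee_pos: [0.5057, -0.3486, 0.0882]
tool_rot: [-0.048, 0.999, -0.001, 0.001]
ft_force: [0.0, 0.4, -2.0]
width: 0.0179
```

Request:
servo_tool(offset=[[0,0,0],[0,0,0],[0,0,0],[0,0,0],[0,0,0],[0,0,-2],[0,0,-5],[0,0,-9],[0,0,-13],[0,0,-16],[0,0,-16]], spin=[0,0,0,0,0,0,0,0,0,0,0], fingers=[2.5,3.5,4.5,4.5,4.5,4.5,4.5,4.5,4.5,4.5,4.5])

```text
t: 66.72
ee_pos: [0.5084, -0.349, 0.2541]
tool_rot: [-0.048, 0.999, -0.003, 0.004]
ft_force: [0.9, -0.6, 1.0]
width: 0.0449
```

```bash
python3 - <<'E'
from h import *
s=st(); snap('wrist','w32.png');snap('side','s32.png')
for c in ['side','top']:
  if c=='top': im=snap('top','t32.png')
  for l in ['wand','wand_tip','plunger_top','jar','cup','lid_edge']:
    for d in finder.place_of(c,l)[:1]: print(c,l,round(d['confidence'],2),toworld(c,d['point']).round(4))
E
```

```text
t 66.72 tcp [ 0.5084 -0.349   0.2541] rot [[-0.995, -0.095, 0.009], [-0.096, 0.995, -0.006], [-0.008, -0.007, -1.0]] F [ 0.9 -0.6  1. ] w 0.0449
side wand 0.85 [ 0.5052 -0.351   0.0858]
side wand_tip 0.64 [ 0.6147 -0.3358  0.0264]
side plunger_top 0.54 [0.5843 0.1679 0.1009]
side jar 0.79 [ 0.7311  0.234  -0.0023]
side cup 0.86 [ 7.273e-01 -2.479e-01 -4.000e-04]
side lid_edge 0.7 [ 0.4618 -0.0174  0.0631]
top wand 0.47 [ 0.5094 -0.3438  0.081 ]
top wand_tip 0.78 [ 0.62   -0.3383  0.0228]
top plunger_top 0.63 [0.5813 0.1652 0.0971]
top jar 0.58 [ 0.7386  0.2384 -0.0011]
top cup 0.73 [ 0.7271 -0.2461  0.0019]
top lid_edge 0.88 [ 0.4669 -0.0129  0.0617]
```

View pics/w32.png

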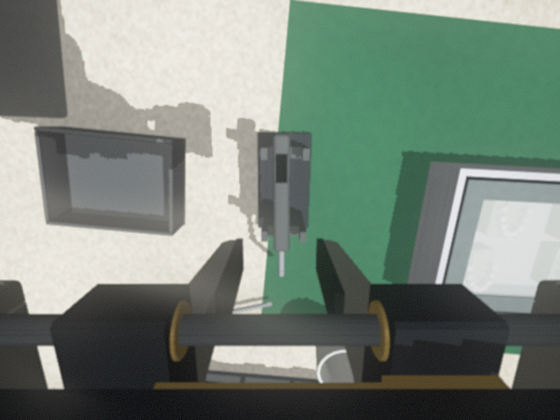

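View pics/s32.png

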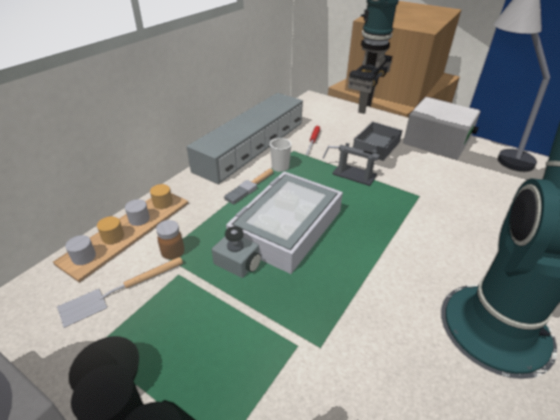

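View pics/t32.png

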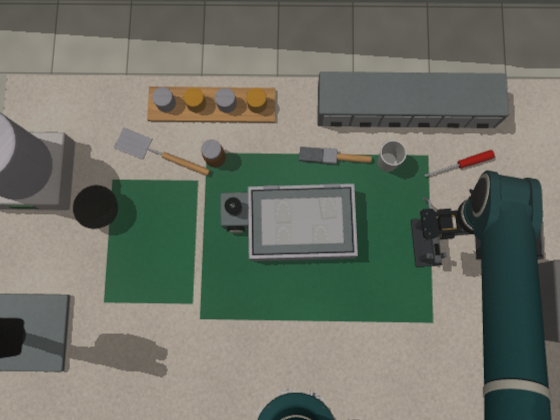

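```bash
python3 - <<'E'
from h import *
im=cv2.imread('pics/t32.png');a=cv2.resize(im[175:270,240:365],(750,570),interpolation=cv2.INTER_CUBIC)
cv2.imwrite('pics/c33.png',cv2.convertScaleAbs(a,alpha=2.2,beta=-180))
E
```

```text
(no output)
```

View pics/c33.png

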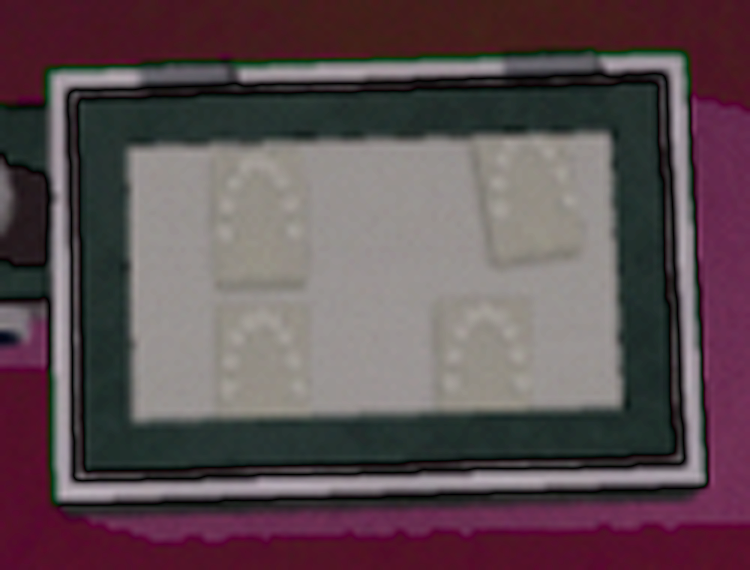

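```bash
python3 - <<'E'
from h import *
print(bot.close_job(),status.observe()['t'])
E
```

```text
the job is handed in; nothing more can be done
the job is handed in; nothing more can be done
```

The whole job is done in the order asked and handed in at about 67 s of the 210 s allowed.

- **Models:** All four are in the chamber. Through the shut lid, the last overhead picture shows them upright on the floor. The back one away from the pump has been knocked a couple of centimetres and turned since I placed it, but it still stands.
- **Lid:** I pushed it from behind and it sank shut by itself. The last checks show it flat and closed.
- **Plunger:** I pressed until it bottomed out, with the fingertips about 30 mm below the knob's starting height and 26 N on the tool. It came back up, and the networks last read its top at 97–101 mm against 102 mm nominal.
- **Seam pass:** The tip went at 20 mm/s, about 3–4 mm above the groove by my estimate. It ran from the pump-end front corner to the other corner and up the side to the hinge end. Overhead checks on the front showed it within about 1–2 mm of the groove. The arm partly hid the second half of the side, so there I relied on the arm's own position and one side-camera reading at the end. The top and side cameras differed by up to about 6 mm on the tip position. I used the arm's own position and the overhead fit instead.
- **Wand, jar and cup:** The wand lies back in its rest, and the gripper is clear above it. The jar and cup are where they started, upright.

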